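# Book in a canister and a filter plate at the weld bench scanner

### The job

First turn the small canister in its socket until its label squarely faces the scanner block, leaving it standing in the socket. Then pick up the welding filter plate with the notched corner (not the plain one without a notch) and hold it still and level, label up, with its frosted end (the notched end) centred a few centimetres above the white light pad and pointing squarely at the scanner block. Finish while still holding the plate there, touching nothing with it, and leave everything else where it is.

Things in the scene. Friction and masses are not known exactly. Their poses are not given: they have to be found in the camera images.
- station: Fixed scanner station; place and heading vary. Origin on the bench surface, z up, +x points from socket and pad towards the scanner block. Grey base plate 10 mm thick, x -125 to +60 mm, 230 mm wide. Scanner block: grey box along its back edge, 230 mm wide (y), front face at x = +15, back at +60, top at z = 85 mm, two dark windows in front. Before it: a socket block and a light pad.
- socket (a point): Floor centre of the round socket in which the canister stands, at station (-75, +70, 14) mm. The socket is 45 mm wide and 10 mm deep, in an aluminium block 70 x 70 mm with its top at z = 24 mm. The canister turns freely in it, with plain friction. Axes as the station's.
- pad (a point): Centre of the upper face of the light pad, at station (-75, -70, 30) mm: a white diffuser 58 x 58 mm on a black block 70 x 70 mm, rigid, top at z = 30 mm. Axes as the station's.
- canister_center (a point): Centre of the canister, half-way up (52 mm above its foot): loose upright aluminium cylinder 42 mm in diameter, 104 mm tall, the top 18 mm a black cap that does not turn on it; 0.18 kg. z up; its x axis points to the middle of its label. On the cap a white rib (4 mm wide and high, centre to rim) points the same way. Starts turned at least 55 degrees off the scanner.
- canister_label (a point): Middle of the canister's white label panel, on its surface, 21 mm from the axis along the canister's x and 45 mm above its foot.
- plate_center (a point): Centre of the filter plate: loose dark green glass, 108 (its x) x 50 (y) x 6 mm (z), 70 g, lying label up (z up) on a fixed steel slug, 34 mm in diameter, 30 mm high, under its centre; any heading. Its +x end is frosted (whitish band 28 mm wide, dark label bars on top) with a 12 x 12 mm notch cut out of the +x, +y corner. Hold it by its two long edges, near the middle.
- frosted_end (a point): Middle of the plate's frosted band: 40 mm from the plate's centre along its +x. Axes as the plate's.
- cover_center (a point): Centre of the plain plate, to be left alone: same glass and size (108 x 50 x 6 mm) but no notch and no frosted band, lying on a like steel slug. The two plates' places are swapped at random.
- bar: Upright dark steel round bar, 54 mm in diameter, 110 mm tall; leave it. Origin at its underside.
- flange: Aluminium ring lying flat, 68 mm outside, 22 mm high; leave it. Origin at its underside.
- brush: Brush lying on the bench; leave it. Origin at its underside.
- wrench: Wrench 160 mm long lying on the bench; leave it. Origin at its underside.
- hammer: Hammer lying on the bench beyond the station; leave it. Origin at its underside.
- jar: Closed jar 60 mm in diameter, 75 mm tall; leave it. Origin at its underside.
- disc: Black flat disc 116 mm in diameter, 6 mm thick; leave it. Origin at its underside.
Not all that is in view belongs to the job. Leave any red look-alike of the part that bears plate_center alone.

How it is judged:
By the outcome, as a careful person would: the job done as asked, in the order asked, and still so for the second after the job is handed in, while the arm keeps its last pose, push and grip.
It also fails if it takes over 64 s, if anything falls off the work surface, if the arm or the gripper's body presses on something with over 40 N, if the wrist force passes 120 N, or if a joint passes its speed limit or range.

### The arm

A 6-joint arm with a two-finger parallel gripper is mounted at the origin on the work surface. World frame = base frame: x ahead of the robot, y to its left, z up, the work surface at z = 0. Lengths are in m, angles in rad, forces in N, time in s.
With the tool pointing down it reaches from about 0.375 to 0.9 m from the base axis. Payload 3.1 kg.
Tool frame: the origin (TCP) lies on the centre line of the jaws, within the pads' length; the fingertips stand 25 mm ahead of it and the grasp point (between the pads) lies 6 mm ahead of it; x points along the fingers, y is the direction in which the jaws open and shut, and the axes are right-handed (so a half turn about x gives the same grasp; the last joint's range is limited). The gripper opens to 87 mm and grips with 3 to 60 N. Pads are 19 mm wide; open, the fingers measure 117 mm over their backs; the gripper's body (75 mm by 190 mm) begins 51 mm behind the grasp point.
Start: joints at [-1.395, 0.527, 1.433, -0, 1.181, -0.178], TCP at [0.217, -0.586, 0.208] pointing down, gripper open.
Joint ranges: [-3.08, 3.08], [-0.75, 2.2], [0.22, 2.44], [-1.43, 4.57], [0, 2.65], [-2.85, 2.85]. Speed limits (rad/s): [2.79, 2.79, 3.14, 3.14, 3.14, 3.14].

### API

Orientations are given as a unit quaternion [x, y, z, w].
In Python, from rig import robot gives the robot as it stands. The module is installed in compiled form; this text tells all that it offers.
- The arm moves only by the tool move_arm, never from a script. Its argument "commands" is a list of rows, each a list of 5 numbers: the gripper's target within -1 to 1 (shut at 1, half-way at 0, fully open at -1), then the shift along the tool's x, y, z in mm, then the turn about the tool's x in degrees. A call has 1 to 8 rows; each row is the pose to reach, as a shift and turn from the pose commanded when the call began, along the tool's axes at that moment; what a row does not reach only later rows make up. A row lasts 1/12 s, in which the tool goes at most 41.7 mm and 7.16 degrees, less where a joint would pass 70% of its speed; a pose out of reach is approached as far as the arm can. A call with a gripper value outside its range is refused whole. The fingers move at their own pace and stop on an object; "newtons" is the grip in N (left out, the last holds). Time passes only in rows, so rows that repeat a pose let the fingers close. It gives the time, the measured TCP pose, the force and the opening at its end, in the units of the state.
- robot.get_obs(): the state, without advancing time (a new reading comes with each control period).
- robot.camera(name): name is "scene" or "top"; returns a dict with "image" (384x512x3 uint8, red, green, blue), "fx", "fy", "cx", "cy" (pixels), "xyz" and "rotation" of the camera in the world. Camera axes: x right, y down, z forward; pixel columns grow to the right and rows downward; lengths in m; the calibration is good to about 2 mm. A picture is of the moment at which its call begins. There is no depth.
- robot.hand_in(): hands the job in, once; it reports no verdict.
Trained networks look in a picture, given as the dict that the camera call returned (one of the last four; its "shot" number tells which), for a name from the list of things; names that differ only in an ending like _2 or _b are one class to them, and where a whole thing is asked for, a point or a joint stands for the part that bears it (a point fixed in the world has none). Each returns a list of dicts, best first, with "p" (0 to 1); they miss things now and then, are a little off and sometimes report something else, mostly with a low value. They report only what shows in the picture. A call takes as long as a camera call. They do not tell look-alikes from the thing itself.
- robot.regions_of(picture, name): "pixels" (384x512 bool, what is visible of it) and "bbox" ([left, top, right, bottom] in pixels, round what is visible of it).
The state is a dict: "time": time; "q": joint angles; "joint_velocities": joint speeds; "joint_torque": joint torques, N m; "position": TCP position; "tool_rot": TCP orientation; "ft_force": force on the tool from outside, world axes, zero at the start; "moment": the same for the moment, N m; "grip_width": finger opening in m.
Only numpy, scipy, OpenCV 4.12 (cv2) and the standard library are available. Lean on these libraries where they do the work, as an engineer would, in place of code of your own. Each camera call takes 0.05 s, during which the arm holds its last target.

## Working session

There is one attempt and no reset: what is moved stays moved. The work goes in short steps, Python scripts to look and compute and a tool call to move; the robot and the scene stay as the last step left them, time stands still between calls to the robot, and variables do not carry over. Pictures are saved under pics/ and viewed, and the job is handed in when it is done.

Besides the shell and the picture viewer there is one more tool, called after "Emit:" by a JSON object that holds its "op" and its "data", one argument or row to a line. move_arm: Moves the arm, as the interface text tells. Its arguments: {"type":"object","properties":{"commands":{"type":"array","items":{"type":"array","items":{"type":"number"}}},"newtons":{"type":"number"}},"required":["commands"]}

```bash
mkdir -p pics; cat > h.py <<'E'
import numpy as np, cv2, pickle
from rig import robot
def ray(c,u,v):
    d=np.array([(u-c['cx'])/c['fx'],(v-c['cy'])/c['fy'],1.]); R=np.array(c['rotation'])
    if R.shape!=(3,3):
        from scipy.spatial.transform import Rotation as Ro; R=Ro.from_quat(R).as_matrix()
    return np.array(c['xyz']),R@d,R
def at(c,u,v,z):
    o,d,_=ray(c,u,v); return o+d*(z-o[2])/d[2]
def proj(c,P):
    o,_,R=ray(c,0,0); p=R.T@(np.array(P)-o); return np.array([c['cx']+c['fx']*p[0]/p[2],c['cy']+c['fy']*p[1]/p[2]])
def save(c,n,box=None,s=1):
    im=c['image'][:,:,::-1]
    if box: im=im[box[1]:box[3],box[0]:box[2]]
    cv2.imwrite('pics/'+n,cv2.resize(im,None,fx=s,fy=s,interpolation=cv2.INTER_CUBIC))
E
python3 - <<'E'
from h import *
o=robot.get_obs(); print(o)
for n in ['scene','top']:
    c=robot.camera(n); save(c,n+'0.png',None,1.5); print(n,{k:c[k] for k in c if k!='image'})
    pickle.dump(c,open(n+'0.pkl','wb'))
    for k in ['station','canister_center','plate_center','cover_center','bar','jar','flange','disc','hammer','wrench','brush']:
        for r in robot.regions_of(c,k)[:3]:
            m=np.argwhere(r['pixels']); print(n,k,round(r['p'],2),np.round(r['bbox']),m.mean(0)[::-1].round(1),len(m))
print(robot.get_obs()['time'])
E
```

```text
{'time': 0.0, 'q': array([-1.39548954e+00,  5.28475349e-01,  1.43388892e+00,  2.99223686e-06,
        1.18138797e+00, -1.78492045e-01]), 'joint_velocities': array([-1.84237245e-03,  2.04356119e-04, -4.35228124e-04, -2.55712381e-04,
       -7.20025830e-05, -8.33116848e-04]), 'joint_torque': array([ 1.23270063e-03, -4.40031374e+01, -1.76589650e+01,  6.32695528e-02,
        5.81154681e-02, -1.74234256e-04]), 'position': array([ 0.21643912, -0.58552119,  0.20677028]), 'tool_rot': array([ 0.69607357,  0.12519846, -0.69606919,  0.1236714 ]), 'ft_force': array([-0.21373824, -0.30114632,  0.04823548]), 'moment': array([-0.00457929,  0.0120568 , -0.02515262]), 'grip_width': 0.08727155440984778}
scene {'fx': 381.00395273949783, 'fy': 381.00395273949783, 'cx': 244.8147619535958, 'cy': 190.36343424702125, 'xyz': array([1.13518917, 0.05720871, 1.01512736]), 'rotation': array([ 0.61678413,  0.73847684, -0.20758248, -0.17646194]), 'shot': 1}
scene station 0.54 [173. 195. 192. 224.] [181.9 207.7] 414
scene plate_center 0.94 [239. 133. 256. 163.] [246.1 144.8] 413
scene plate_center 0.89 [256. 164. 2
[... 1192 characters left out ...]
 241.] [243.  224.9] 408
top plate_center 0.7 [261. 248. 286. 280.] [274.  263.9] 427
top plate_center 0.68 [245. 165. 262. 198.] [253.1 181. ] 421
top cover_center 0.61 [175. 188. 205. 219.] [189.7 202.4] 436
top bar 0.68 [228. 128. 243. 151.] [237.3 138. ] 305
top bar 0.5 [231. 212. 256. 240.] [242.8 224.5] 428
top jar 0.51 [380. 168. 403. 189.] [389.4 177.7] 328
top jar 0.25 [307. 167. 325. 183.] [314.2 173.2] 180
top flange 0.76 [181. 242. 203. 262.] [191.  251.4] 198
top disc 0.9 [369. 231. 404. 258.] [386.2 241.6] 849
top hammer 0.67 [262. 115. 336. 142.] [295.8 132. ] 632
top wrench 0.61 [118. 215. 153. 250.] [135.5 232.5] 262
top brush 0.79 [123. 126. 166. 173.] [142.7 145.7] 464
1.2
```

View pics/scene0.png

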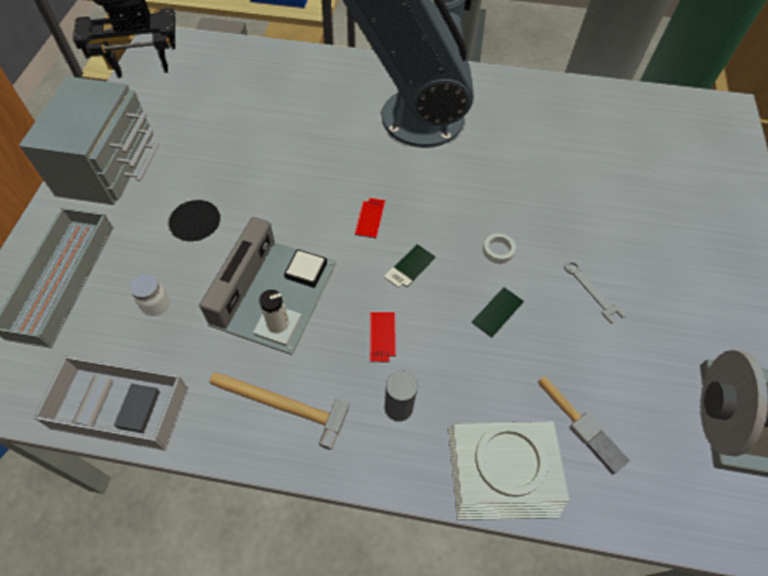

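View pics/top0.png

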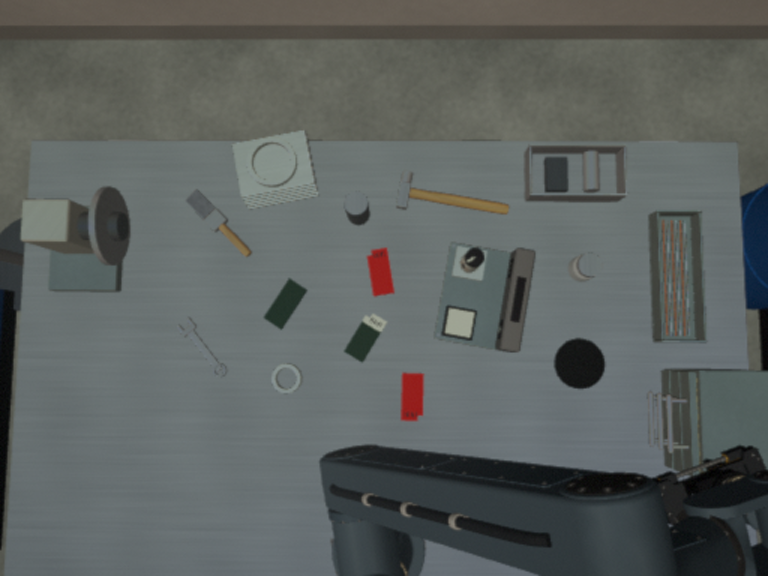

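```bash
python3 - <<'E'
from h import *
t=pickle.load(open('top0.pkl','rb'));s=pickle.load(open('scene0.pkl','rb'))
save(t,'tcrop.png',(165,150,365,290),4)
save(s,'scrop.png',(150,120,360,270),3.8)
E
```

```text
(no output)
```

View pics/tcrop.png

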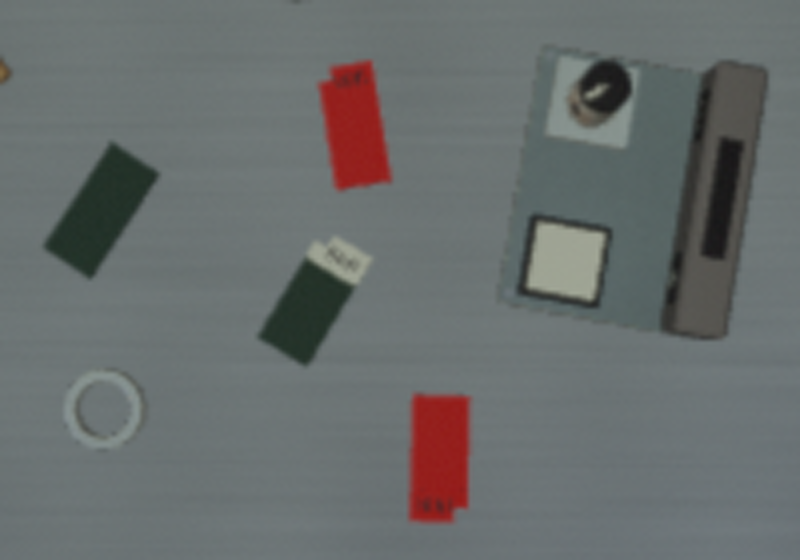

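View pics/scrop.png

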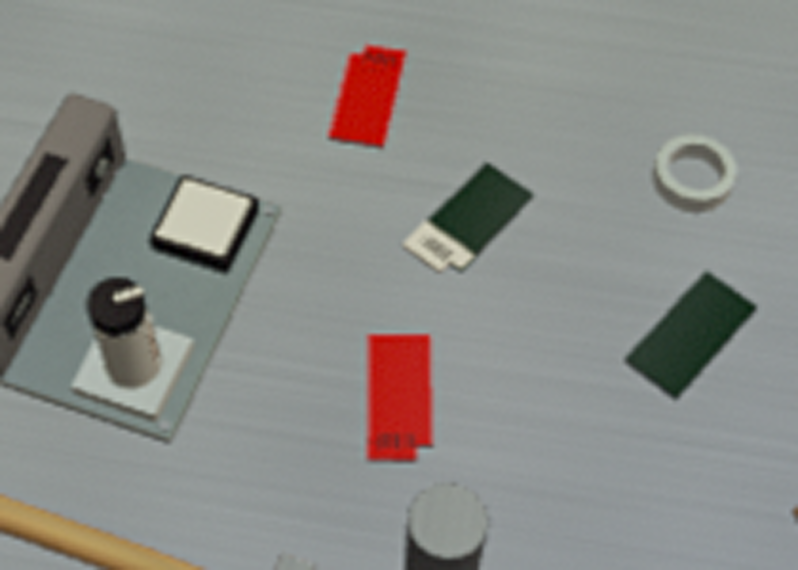

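The notched green plate is at top-image pixel (244,225): it has the white band and a cut corner. The plain green plate is at (190,202), and the red look-alikes are at (253,181) and (274,264). The enlarged crop confirms the first one is the target. Next I'll measure station, plate and rib.

```bash
python3 - <<'E'
from h import *
from scipy.optimize import least_squares
t=pickle.load(open('top0.pkl','rb'));s=pickle.load(open('scene0.pkl','rb'))
def tc(x,y): return (x/4+165-.375,y/4+150-.375)
def sc(x,y): return (x/3.8+150-.37,y/3.8+120-.37)
# which side is +y ?
print('pad',at(t,*tc(567,261),.03),'sock',at(t,*tc(590,100),.024))
obs=[ # station pts mm, cam, px
((-125,115,10),t,tc(542,45)),((-125,-115,10),t,tc(498,302)),
((60,115,85),t,tc(768,67)),((60,-115,85),t,tc(725,338)),((15,115,85),t,tc(716,61)),((15,-115,85),t,tc(666,330)),
((-104,-41,30),t,tc(534,219)),((-104,-99,30),t,tc(523,294)),((-46,-41,30),t,tc(609,229)),((-46,-99,30),t,tc(598,305)),
((-110,105,24),t,tc(559,54)),((-110,35,24),t,tc(547,135)),((-40,35,24),t,tc(629,148)),
((-104,-41,30),s,sc(238,262)),((-104,-99,30),s,sc(257,201)),((-46,-41,30),s,sc(156,232)),((-46,-99,30),s,sc(184,176)),
((-125,115,10),s,sc(170,436)),((-125,-115,10),s,sc(281,206)),
((-110,105,24),s,sc(152,412)),((-110,35,24),s,sc(194,337)),
((15,-115,85),s,sc(115,113)),((60,-115,85),s,sc(70,95)),
]
def st(p,P):
    c,sn=np.cos(p[2]),np.sin(p[2]); x,y,z=np.array(P)/1000
    return np.array([p[0]+c*x-sn*y,p[1]+sn*x+c*y,z])
def f(p): return np.concatenate([proj(c,st(p,P))-u for P,c,u in obs])
p0=[.5,-.25,-np.pi/2]
r=least_squares(f,p0,loss='soft_l1'); print(r.x,np.degrees(r.x[2])); print(f(r.x).reshape(-1,2).round(1).tolist())
np.save('st.npy',r.x); p=r.x
for n,P in [('sock',(-75,70,14)),('pad',(-75,-70,30))]: print(n,st(p,P))
# plate corners z=.036: order +x-y, (-x,-y),(-x,+y)
po=[((54,-25),t,tc(372,258)),((-54,-25),t,tc(307,367)),((-54,25),t,tc(259,337)),((42,25),t,tc(308,250)),((54,13),t,tc(337,236)),
((54,-25),s,sc(403,244)),((-54,-25),s,sc(486,163)),((-54,25),s,sc(533,195)),((42,25),s,sc(472,257)),((54,13),s,sc(440,272))]
def g(q): return np.concatenate([proj(c,st(q,(*P,36)))-u for P,c,u in po])
for a in (0,1.5,3,4.5):
    rr=least_squares(g,[.4,0,a]); print(rr.cost,rr.x,np.degrees(rr.x[2]))
    if rr.cost<20: np.save('pl.npy',rr.x); print(g(rr.x).reshape(-1,2).round(1).tolist())
# rib
C=st(p,(-75,70,118))
print('axis top px',proj(t,C),proj(s,C))
for c,f_ in ((t,'t'),(s,'s')):
    u,v=proj(c,C).astype(int); save(c,f'cap_{f_}.png',(u-16,v-16,u+20,v+26),14); print(u-16,v-16)
E
```

```text
pad [ 0.50905643 -0.1843252   0.03      ] sock [ 0.64906149 -0.20557544  0.024     ]
[ 0.56591286 -0.2678931  -1.74668804] -100.07785310340374
[[-0.2, -0.4], [-0.6, -0.1], [0.5, -0.1], [0.0, 0.7], [0.1, -1.0], [1.2, 0.2], [0.6, 0.3], [0.4, -1.8], [-1.4, 0.9], [-1.6, -1.4], [-0.3, 0.2], [-0.7, -0.4], [-1.3, -0.0], [-4.1, -2.1], [-1.8, -0.8], [0.1, 0.2], [0.4, 0.5], [-0.3, 0.8], [0.3, -0.5], [0.6, 0.4], [-0.6, 0.1], [0.8, -2.9], [-0.6, -2.1]]
sock [ 0.64795679 -0.20629931  0.014     ]
pad [ 0.51011686 -0.18180125  0.03      ]
13.063188545936116 [ 0.47542344  0.03258004 -0.51247341] -29.362563497937096
[[-0.5, 0.0], [-0.1, 0.4], [-0.8, 0.6], [1.0, -2.2], [-1.4, 0.0], [0.4, -0.5], [-0.2, -1.2], [0.3, -1.4], [-2.4, 2.4], [0.5, -1.1]]
13.063188545964016 [ 0.47542344  0.03258004 -0.51247334] -29.362559372433484
[[-0.5, 0.0], [-0.1, 0.4], [-0.8, 0.6], [1.0, -2.2], [-1.4, 0.0], [0.4, -0.5], [-0.2, -1.2], [0.3, -1.4], [-2.4, 2.4], [0.5, -1.1]]
13.06318854593035 [0.47542344 0.03258004 5.77071171] 330.63742574306076
[[-0.5, 0.0], [-0.1, 0.4], [-0.8, 0.6], [1.0, -2.2], [-1.4, 0.0], [0.4, -0.5], [-0.2, -1.2], [0.3, -1.4], [-2.4, 2.4], [0.5, -1.1]]
13.063188545921104 [0.47542344 0.03258004 5.77071178] 330.63742988369836
[[-0.5, 0.0], [-0.1, 0.4], [-0.8, 0.6], [1.0, -2.2], [-1.4, 0.0], [0.4, -0.5], [-0.2, -1.2], [0.3, -1.4], [-2.4, 2.4], [0.5, -1.1]]
axis top px [315.99322012 170.74471193] [179.82046993 198.38230163]
299 154
163 182
```

```bash
cat >> h.py <<'E'
def st(p,P):
    c,sn=np.cos(p[2]),np.sin(p[2]); x,y,z=np.array(P)/1000
    return np.array([p[0]+c*x-sn*y,p[1]+sn*x+c*y,z])
def overlay(c,polys,box,s,n):
    im=cv2.resize(np.ascontiguousarray(c['image'][box[1]:box[3],box[0]:box[2],::-1]),None,fx=s,fy=s,interpolation=cv2.INTER_CUBIC)
    for P,col in polys:
        q=np.array([(proj(c,x)-box[:2]+.5)*s-.5 for x in P]); cv2.polylines(im,[np.round(q*16).astype(np.int32)],True,col,1,cv2.LINE_AA,4)
    cv2.imwrite('pics/'+n,im)
def rect(p,a,b,c,d,z): return [st(p,(x,y,z)) for x,y in ((a,c),(b,c),(b,d),(a,d))]
def stpolys(p):
    R=(0,0,255);G=(0,255,0)
    th=np.linspace(0,6.28,40)
    return [(rect(p,-125,60,-115,115,10),G),(rect(p,15,60,-115,115,85),R),(rect(p,-110,-40,35,105,24),R),(rect(p,-104,-46,-99,-41,30),R),
     ([st(p,(-75+21*np.cos(a),70+21*np.sin(a),118)) for a in th],G)]
def plpoly(q,z=36): return ([st(q,(x,y,z)) for x,y in ((54,-25),(-54,-25),(-54,25),(42,25),(42,13),(54,13))],(0,0,255))
E
python3 - <<'E'
from h import *
t=pickle.load(open('top0.pkl','rb'));s=pickle.load(open('scene0.pkl','rb'))
p=np.load('st.npy');q=np.load('pl.npy')
L=stpolys(p)+[plpoly(q)]
overlay(t,L,(225,155,365,245),5.5,'ot.png'); overlay(s,L,(130,135,300,260),4.6,'os.png')
E
```

```text
(no output)
```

View pics/ot.png

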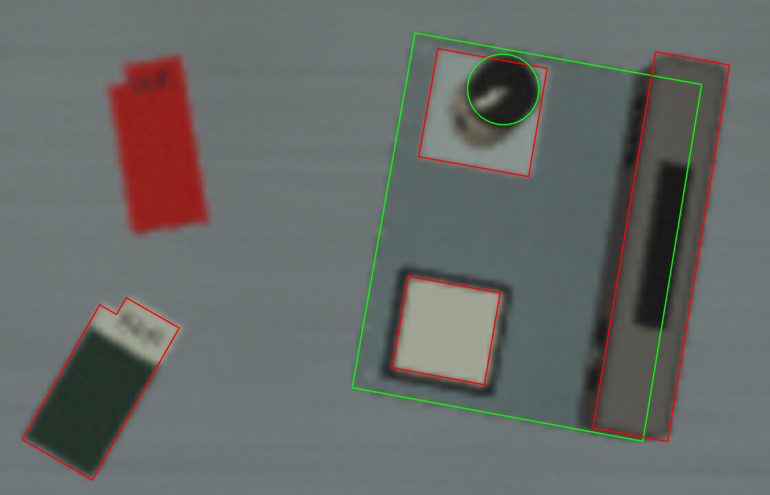

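View pics/os.png

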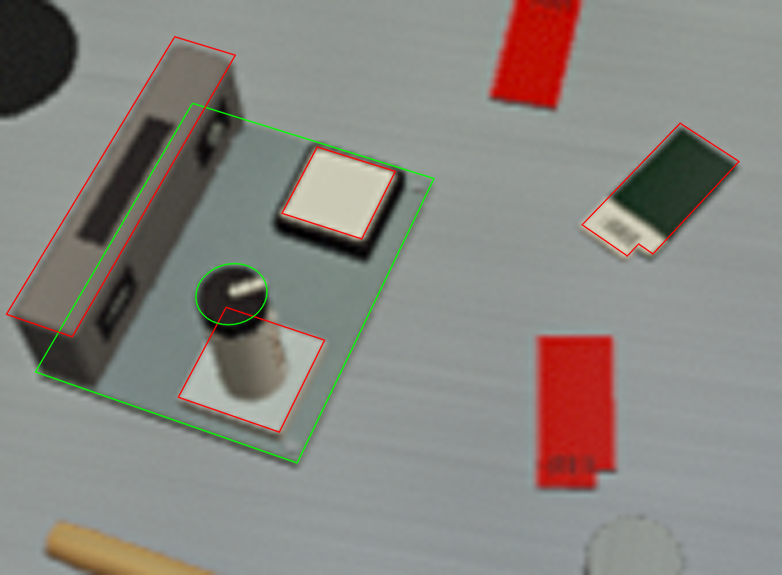

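View pics/cap_t.png

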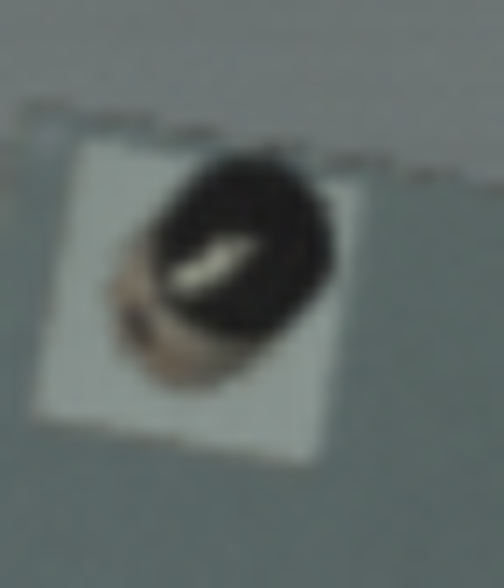

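View pics/cap_s.png

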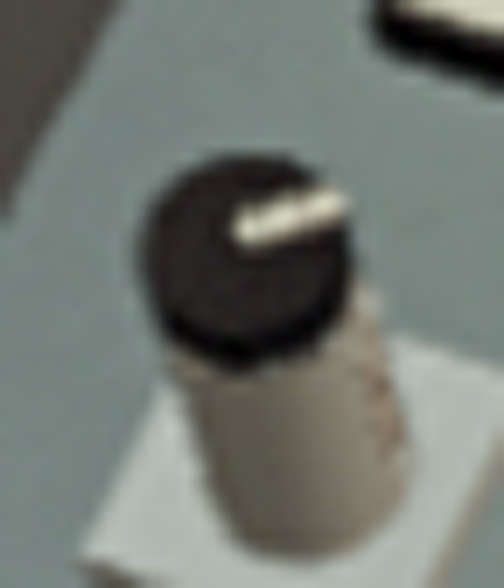

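```bash
python3 - <<'E'
from h import *
t=pickle.load(open('top0.pkl','rb'));s=pickle.load(open('scene0.pkl','rb'))
p=np.load('st.npy')
def hd(c,a,b,o):
    A=at(c,a[0]/14+o[0]-.46,a[1]/14+o[1]-.46,.122);B=at(c,b[0]/14+o[0]-.46,b[1]/14+o[1]-.46,.122)
    d=B-A; print(A,B,np.linalg.norm(d)*1000,np.degrees(np.arctan2(d[1],d[0])))
hd(t,(250,240),(170,282),(299,154)); hd(s,(240,232),(348,198),(163,182))
for n,P in [('sock',(-75,70,14)),('pad',(-75,-70,30))]: print(n,st(p,P))
for nm,c in (('t',t),('s',s)):
    im=c['image'].astype(float).sum(2); o=(299,154) if nm=='t' else (163,182)
    sub=im[o[1]+(14 if nm=='s' else 14):o[1]+24,o[0]+9:o[0]+26]; print(sub.astype(int))
E
```

```text
[ 0.64753642 -0.20705871  0.122     ] [ 0.63767086 -0.18859293  0.122     ] 20.935955931076982 118.1138837562619
[ 0.64937038 -0.20571768  0.122     ] [ 0.63816004 -0.18707498  0.122     ] 21.75366678715983 121.01958631851947
sock [ 0.64795679 -0.20629931  0.014     ]
pad [ 0.51011686 -0.18180125  0.03      ]
[[417 405 345 216 117  90  90  93  91  89  86  85  87 151 283 393 366]
 [407 361 242 134  91  92  90  88  95  76  85  83  88 116 250 387 351]
 [363 273 154 100  90  94 124 129 122 100  89  82  84  94 187 376 345]
 [318 252 145 100 101 149 271 274 253 152  94  87  93  84 168 369 330]
 [322 257 151 134 192 288 398 320 193 110  90  92  89  87 158 348 314]
 [321 283 179 268 390 384 333 213 119  94  89  90  84 106 204 345 314]
 [317 312 222 258 302 238 172 118  96  90  92  89  92 151 305 345 310]
 [271 286 226 169 155 122 105  98  96  92  93  87 137 272 381 348 301]
 [209 248 291 221 133 100  95  88  91  91  93 137 265 386 410 347 299]
 [203 211 305 302 238 174 121  96  96  98 138 254 380 418 413 333 294]]
[[381 305 178 106 103 110 108 106 189 212 324 433 443 565 600 480 385]
 [375 247 109  92 109 106  93 154 412 456 573 610 530 481 405 311 352]
 [333 205 112 107 113 113  96 216 547 535 489 414 289 210 140 150 343]
 [302 171 112 108 117 107  96 106 256 258 193 132  97  84  64 108 326]
 [300 165 108 116 110 111 108  89 103 100  91  91  92  85  85  83 270]
 [313 171 107 113 117 105 108 108 110  96 100  98 108 102  81  82 276]
 [345 212 106 116 117 109 116 112 100  92 103  96  98 100  57 102 340]
 [392 253 114 102  99 111 103 106 109 106 111  99 112  76  43 138 404]
 [390 301 141  55  90 113 106 105 106 100 100  86  60  40  50 206 383]
 [385 344 199  42  31  68  86 108  92  79  58  43  20  45 166 311 393]]
```

```bash
cat >> h.py <<'E'
from scipy.spatial.transform import Rotation as Ro
def show(o=None):
    o=o or robot.get_obs(); R=Ro.from_quat(o['tool_rot']).as_matrix()
    print('t',round(o['time'],2),'pos',o['position'].round(4),'yhead',np.degrees(np.arctan2(R[1,1],R[0,1])).round(2),'tilt',np.degrees(np.arccos(-R[2,0])).round(2),'q',o['q'].round(2),'F',o['ft_force'].round(1),'w',round(o['grip_width'],4)); return o,R
def to(target,R,pos): print('shift mm',(R.T@(np.array(target)-pos)*1000).round(1))
E
python3 - <<'E'
from h import *
o,R=show(); print(R.round(3))
to((.648,-.206,.22),R,o['position'])
E
```

```text
t 1.2 pos [ 0.2165 -0.5863  0.2078] yhead -69.73 tilt 0.0 q [-1.4   0.53  1.43 -0.    1.18 -0.18] F [-0.2  1.3 -0.1] w 0.0869
[[ 0.     0.346 -0.938]
 [-0.    -0.938 -0.346]
 [-1.     0.     0.   ]]
shift mm [ -12.3 -207.3 -536.5]
```

Emit:
{"op": "move_arm", "data": {
  "commands": [
    [-1,-12,-15,-38],
    [-1,-12,-30,-76],
    [-1,-12,-45,-114],
    [-1,-12,-60,-152],
    [-1,-12,-75,-190],
    [-1,-12,-90,-228],
    [-1,-12,-105,-266],
    [-1,-12,-120,-304]
  ]
}}

```text
invalid input
```

Emit:
{"op": "move_arm", "data": {
  "commands": [
    [-1,-12,-15,-38,0],
    [-1,-12,-30,-76,0],
    [-1,-12,-45,-114,0],
    [-1,-12,-60,-152,0],
    [-1,-12,-75,-190,0],
    [-1,-12,-90,-228,0],
    [-1,-12,-105,-266,0],
    [-1,-12,-120,-304,0]
  ]
}}

```text
time: 1.87
position: [0.4614, -0.3669, 0.22]
tool_rot: [0.696, 0.124, -0.696, 0.124]
ft_force: [-0.0, -0.2, 0.5]
grip_width: 0.0873
```

Emit:
{"op": "move_arm", "data": {
  "commands": [
    [-1,0,-15,-38,0],
    [-1,0,-30,-76,0],
    [-1,0,-45,-114,0],
    [-1,0,-60,-152,0],
    [-1,0,-75,-190,0],
    [-1,0,-87,-232,0],
    [-1,0,-87,-232,0]
  ]
}}

```text
time: 2.45
position: [0.6532, -0.2008, 0.2198]
tool_rot: [0.698, 0.127, -0.694, 0.126]
ft_force: [0.9, -0.3, 0.0]
grip_width: 0.0873
```

```bash
python3 - <<'E'
from h import *
o,R=show(); to((.648,-.206,.111),R,o['position'])
E
```

```text
t 2.45 pos [ 0.6532 -0.2008  0.2198] yhead -69.37 tilt 0.31 q [-0.46  0.6   1.26  0.    1.28  0.75] F [ 0.9 -0.3  0. ] w 0.0873
shift mm [108.7   3.    7.2]
```

Emit:
{"op": "move_arm", "data": {
  "commands": [
    [-1,0,0,0,0],
    [-1,0,0,0,0],
    [-1,0,0,0,0]
  ]
}}

```text
time: 2.7
position: [0.6465, -0.2073, 0.2195]
tool_rot: [-0.696, -0.124, 0.697, -0.124]
ft_force: [-0.3, 0.3, 0.1]
grip_width: 0.0872
```

```bash
python3 - <<'E'
from h import *
o,R=show(); to((.648,-.206,.111),R,o['position'])
c=robot.camera('scene'); save(c,'s1.png',(130,130,290,250),5)
E
```

```text
t 2.7 pos [ 0.6465 -0.2073  0.2195] yhead -69.8 tilt 0.08 q [-0.47  0.59  1.27 -0.    1.28  0.74] F [-0.3  0.3  0.1] w 0.0872
shift mm [108.5  -0.6  -2. ]
```

View pics/s1.png

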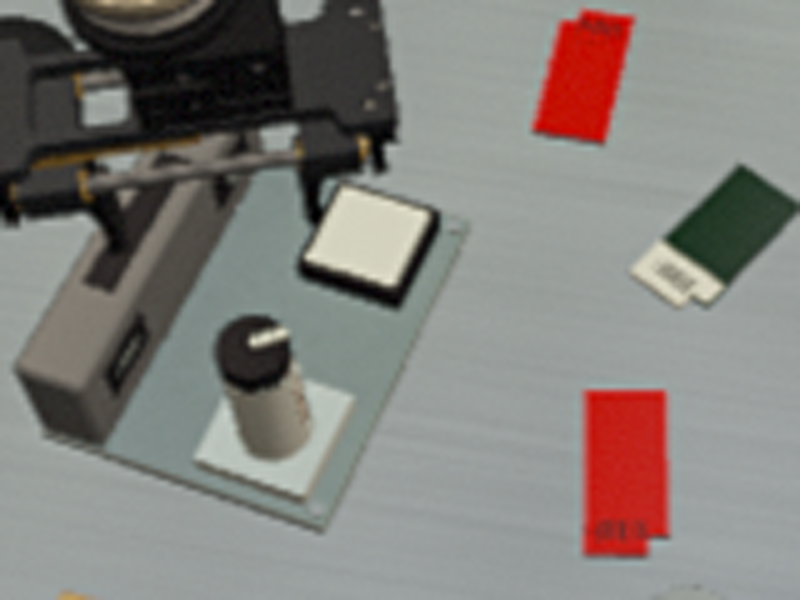

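Emit:
{"op": "move_arm", "data": {
  "commands": [
    [-1,30,0,-2,0],
    [-1,60,0,-2,0],
    [-1,85,0,-2,0],
    [-1,100,0,-2,0],
    [-1,108,0,-2,0],
    [-1,108,0,-2,0],
    [-1,108,0,-2,0]
  ]
}}

```text
time: 3.33
position: [0.6494, -0.2068, 0.1123]
tool_rot: [0.696, 0.124, -0.696, 0.124]
ft_force: [-1.0, -0.0, 0.5]
grip_width: 0.0869
```

Emit:
{"op": "move_arm", "data": {
  "commands": [
    [0.4,0,0,0,0],
    [0.4,0,0,0,0],
    [0.4,0,0,0,0],
    [0.4,0,0,0,0],
    [0.4,0,0,0,0],
    [0.4,0,0,0,0],
    [0.4,0,0,0,0],
    [0.4,0,0,0,0]
  ],
  "newtons": 8
}}

```text
time: 4.0
position: [0.6495, -0.2056, 0.1117]
tool_rot: [-0.696, -0.125, 0.696, -0.124]
ft_force: [0.3, -0.1, -0.3]
grip_width: 0.0417
```

```bash
python3 - <<'E'
from h import *
o,R=show(); to((.648,-.206,.111),R,o['position'])
c=robot.camera('scene'); save(c,'s2.png',(130,130,290,250),5)
E
```

```text
t 4.0 pos [ 0.6495 -0.2056  0.1117] yhead -69.72 tilt 0.01 q [-0.47  0.71  1.36 -0.    1.07  0.75] F [ 0.3 -0.1 -0.3] w 0.0417
shift mm [ 0.7 -0.1  1.6]
```

View pics/s2.png

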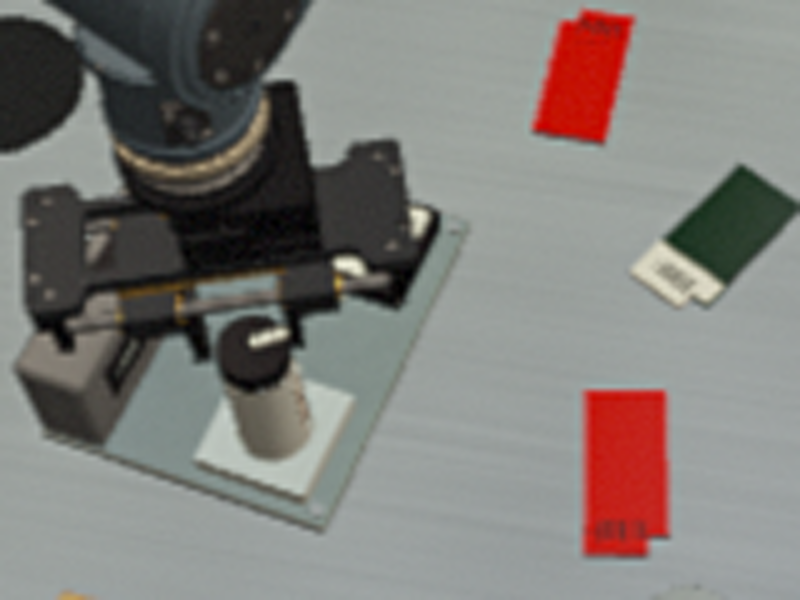

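Emit:
{"op": "move_arm", "data": {
  "commands": [
    [0.4,0,0,0,-5],
    [0.4,0,0,0,-11],
    [0.4,0,0,0,-17],
    [0.4,0,0,0,-23],
    [0.4,0,0,0,-29],
    [0.4,0,0,0,-35],
    [0.4,0,0,0,-40],
    [0.4,0,0,0,-40]
  ]
}}

```text
time: 4.72
position: [0.6494, -0.2056, 0.1116]
tool_rot: [-0.611, -0.356, 0.611, -0.355]
ft_force: [-0.1, -0.3, -0.4]
grip_width: 0.0262
```

```bash
python3 - <<'E'
from h import *
o,R=show(); print(o['moment'].round(3))
c=robot.camera('scene'); save(c,'s3.png',(130,130,290,250),5)
E
```

```text
t 4.72 pos [ 0.6494 -0.2056  0.1116] yhead -29.64 tilt 0.02 q [-0.47  0.71  1.36 -0.    1.07  0.05] F [-0.1 -0.3 -0.4] w 0.0262
[-0.074 -0.042 -0.024]
```

View pics/s3.png

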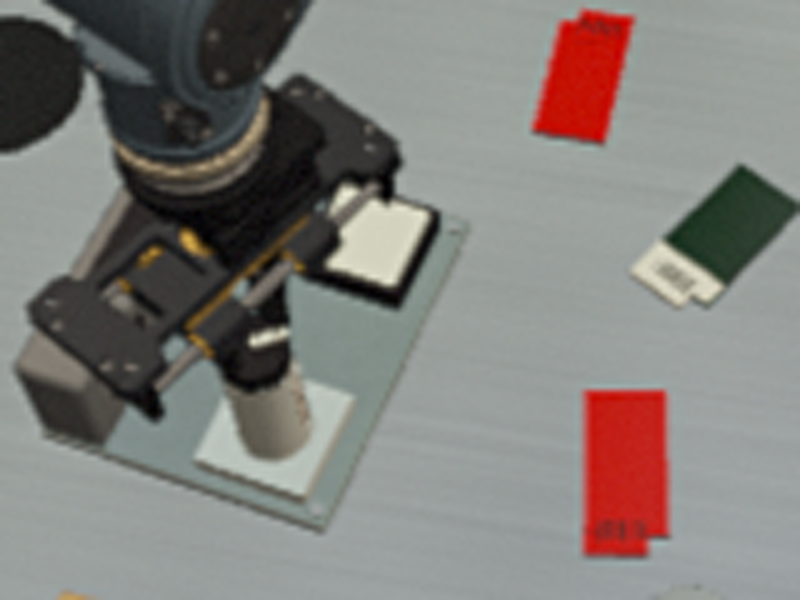

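```bash
python3 - <<'E'
from h import *
o,R=show()
for n in ('scene','top'):
    c=robot.camera(n); 
    tcp=o['position']; tip=tcp+R[:,0]*.025
    L=[([tcp+R[:,1]*.0585,tcp-R[:,1]*.0585],(0,0,255)),([tip+R[:,1]*.013,tip-R[:,1]*.013],(0,255,255)),([tcp-R[:,0]*.045,tip],(255,0,255))]+stpolys(np.load('st.npy'))
    u,v=proj(c,tcp).astype(int); overlay(c,L,(u-50,v-45,u+50,v+45),7,'dbg_%s.png'%n); print(u,v)
E
```

```text
t 4.77 pos [ 0.6495 -0.2057  0.1117] yhead -29.83 tilt 0.01 q [-0.47  0.71  1.36  0.    1.07  0.05] F [ 0.3  0.1 -0.2] w 0.0261
180 200
315 170
```

View pics/dbg_scene.png

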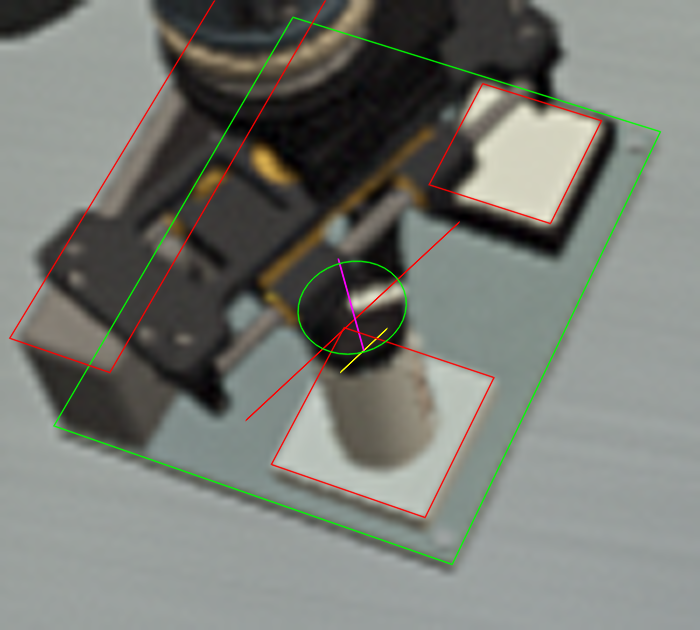

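View pics/dbg_top.png

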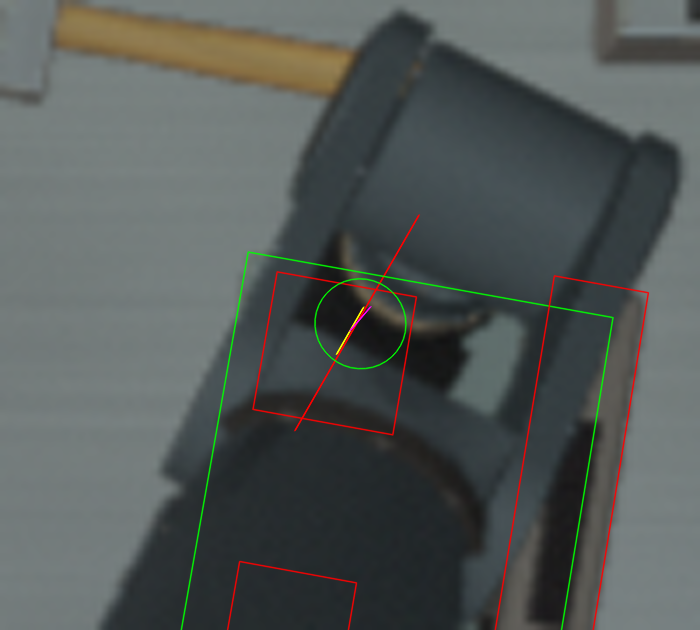

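```bash
python3 - <<'E'
from h import *
s=pickle.load(open('scene0.pkl','rb'));t=pickle.load(open('top0.pkl','rb'))
a=np.radians(-69.8); y=np.array([np.cos(a),np.sin(a),0])
for z in (.1945,.2195,.245):
  for k in (.0435,.0585): print(z,k,[proj(s,np.array([.6465,-.2073,z])+sg*y*k).round(1).tolist() for sg in (1,-1)])
# start pose
P=np.array([.2165,-.586,.2078]); y=np.array([.346,-.938,0])
for z in (.183,.208): print([proj(s,np.array([P[0],P[1],z])+sg*y*.05).round(1).tolist() for sg in (1,-1)])
save(s,'g0.png',(40,0,140,60),8)
E
```

```text
0.1945 0.0435 [[158.3, 185.2], [192.4, 180.3]]
0.1945 0.0585 [[152.3, 186.0], [198.2, 179.4]]
0.2195 0.0435 [[156.4, 179.8], [191.2, 174.8]]
0.2195 0.0585 [[150.3, 180.6], [197.2, 174.0]]
0.245 0.0435 [[154.4, 174.0], [190.0, 169.0]]
0.245 0.0585 [[148.1, 174.9], [196.1, 168.2]]
[[83.4, 59.5], [114.7, 56.0]]
[[80.6, 53.1], [112.5, 49.6]]
```

View pics/g0.png

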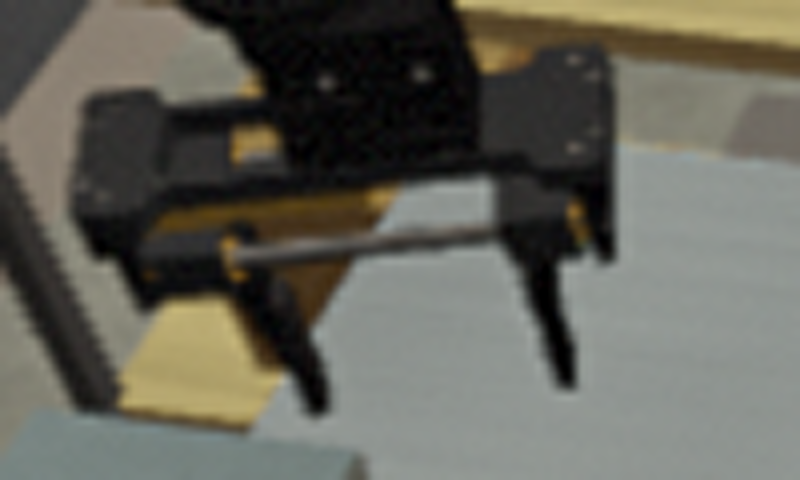

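```bash
python3 - <<'E'
from h import *
s=pickle.load(open('scene0.pkl','rb'));t=pickle.load(open('top0.pkl','rb'))
P=np.array([.2165,-.586,.2078]); y=np.array([.346,-.938,0])
for z in (.183,.208): print([proj(t,np.array([P[0],P[1],z])+sg*y*.05).round(1).tolist() for sg in (1,-1)])
save(t,'gt0.png',(430,285,512,345),9)
c=robot.camera('top'); 
E
```

```text
[[464.0, 306.2], [432.6, 317.8]]
[[468.3, 307.7], [436.2, 319.6]]
```

View pics/gt0.png

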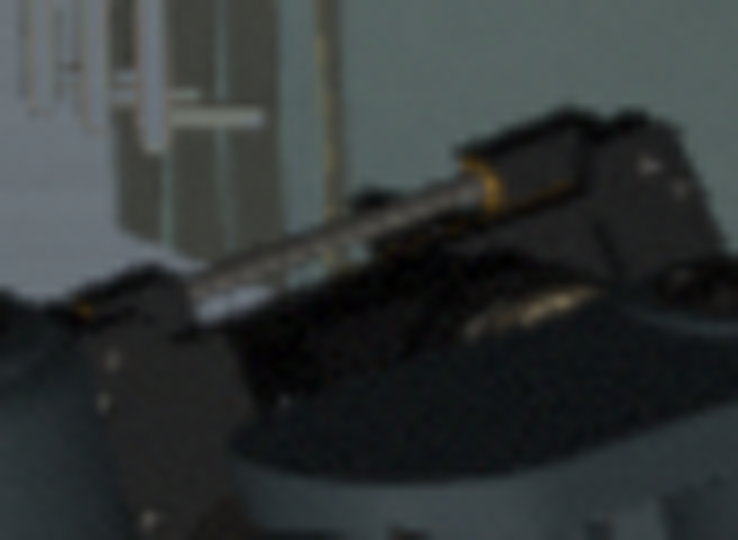

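```bash
python3 - <<'E'
from h import *
from scipy.optimize import least_squares
s=pickle.load(open('scene0.pkl','rb'));t=pickle.load(open('top0.pkl','rb'))
a=np.radians(-69.8); y=np.array([np.cos(a),np.sin(a),0]); z=np.array([np.sin(a)*1,-np.cos(a),0])
P0=np.array([.2165,-.586,.2075]);P1=np.array([.6465,-.2073,.2195])
ob=[(s,P0,1,(79.5,51.)),(s,P0,-1,(110.8,47.8)),(t,P0,1,(471,307.5)),(s,P1,1,(153.6,178.6)),(s,P1,-1,(193,172.8))]
def f(v): return np.concatenate([proj(c,P+[0,0,v[2]]+y*(v[0]+k*v[3])+z*v[1])-u for c,P,k,u in ob])
r=least_squares(f,[0,0,0,.05]); print(r.x*1000,f(r.x).reshape(-1,2).round(1).tolist())
E
```

```text
[ 0.96049149 -2.19469932 10.6535504  49.32311609] [[-0.2, -0.1], [0.3, -0.3], [-1.1, 0.1], [-0.8, -0.1], [-0.2, 0.1]]
```

Emit:
{"op": "move_arm", "data": {
  "commands": [
    [0.4,-10,0,0,0],
    [0.4,-20,0,0,0],
    [-1,-20,0,0,6],
    [-1,-20,0,0,12],
    [-1,-20,0,0,18],
    [-1,-20,0,0,20],
    [-1,-20,0,0,20],
    [-1,-20,0,0,20]
  ]
}}

```text
time: 5.58
position: [0.65, -0.2059, 0.1329]
tool_rot: [0.664, 0.243, -0.663, 0.244]
ft_force: [-0.6, -0.6, -0.5]
grip_width: 0.0583
```

Emit:
{"op": "move_arm", "data": {
  "commands": [
    [-1,0,0,0,0],
    [-1,0,0,0,0],
    [-1,0,0,0,0],
    [-1,0,0,0,0],
    [-1,0,0,0,0]
  ]
}}

```text
time: 6.0
position: [0.6495, -0.2056, 0.1317]
tool_rot: [-0.664, -0.244, 0.664, -0.243]
ft_force: [-0.5, -0.7, 0.3]
grip_width: 0.0852
```

```bash
python3 - <<'E'
from h import *
o,R=show(); to((.648,-.206,.078),R,o['position'])
c=robot.camera('scene'); save(c,'s4.png',(130,140,240,230),7)
E
```

```text
t 6.0 pos [ 0.6495 -0.2056  0.1317] yhead -49.72 tilt 0.01 q [-0.47  0.69  1.35  0.    1.11  0.4 ] F [-0.5 -0.7  0.3] w 0.0852
shift mm [53.7 -0.7  1.4]
```

View pics/s4.png

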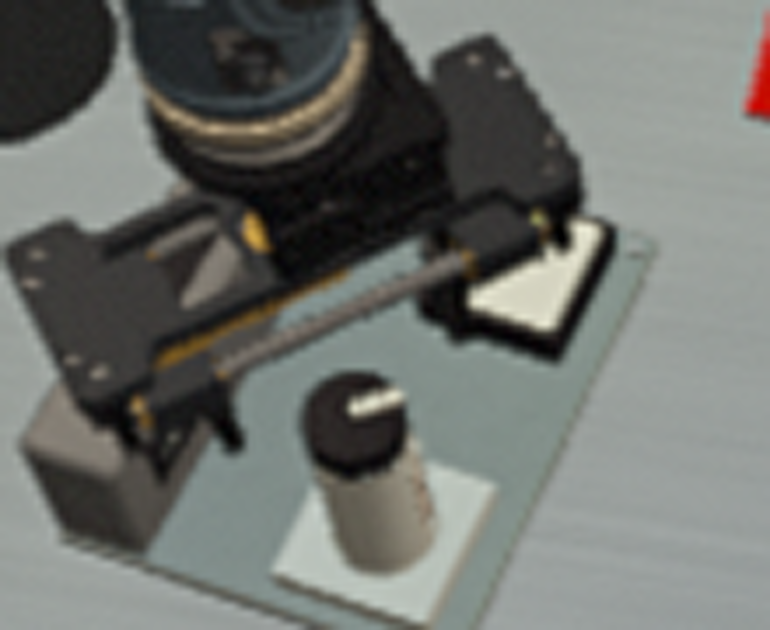

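Emit:
{"op": "move_arm", "data": {
  "commands": [
    [-1,15,-1,1,0],
    [-1,28,-1,1,0],
    [-1,38,-1,1,0],
    [-1,46,-1,1,0],
    [-1,46,-1,1,0],
    [-1,46,-1,1,0]
  ]
}}

```text
time: 6.55
position: [0.6477, -0.2053, 0.0848]
tool_rot: [-0.663, -0.244, 0.664, -0.243]
ft_force: [0.5, 0.2, -0.1]
grip_width: 0.087
```

```bash
python3 - <<'E'
from h import *
o,R=show(); 
c=robot.camera('scene'); save(c,'s5.png',(130,140,240,230),7)
E
```

```text
t 6.55 pos [ 0.6477 -0.2053  0.0848] yhead -49.73 tilt 0.09 q [-0.47  0.74  1.38 -0.    1.02  0.4 ] F [ 0.5  0.2 -0.1] w 0.087
```

View pics/s5.png

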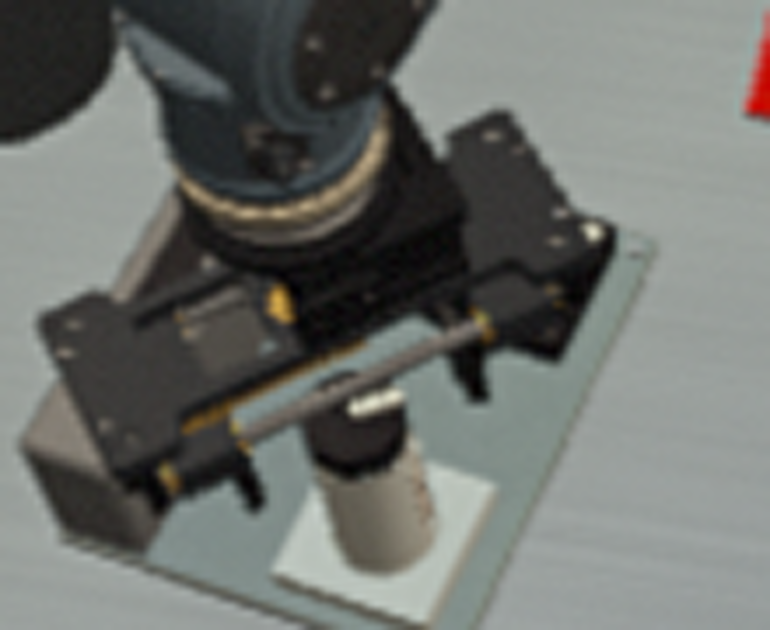

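Emit:
{"op": "move_arm", "data": {
  "commands": [
    [0.4,0,0,0,0],
    [0.4,0,0,0,0],
    [0.4,0,0,0,0],
    [0.4,0,0,0,0],
    [0.4,0,0,0,0],
    [0.4,0,0,0,0],
    [0.4,0,0,0,0],
    [0.4,0,0,0,0]
  ],
  "newtons": 8
}}

```text
time: 7.27
position: [0.6482, -0.2056, 0.0858]
tool_rot: [0.664, 0.243, -0.664, 0.244]
ft_force: [0.8, 0.1, 0.0]
grip_width: 0.0415
```

Emit:
{"op": "move_arm", "data": {
  "commands": [
    [0.4,0,0,0,0],
    [0.4,0,0,0,0],
    [0.4,0,0,0,0],
    [0.4,0,0,0,0]
  ]
}}

```text
time: 7.6
position: [0.6482, -0.2056, 0.0858]
tool_rot: [0.664, 0.243, -0.664, 0.243]
ft_force: [0.3, 0.6, 0.3]
grip_width: 0.0415
```

```bash
python3 - <<'E'
from h import *
o,R=show(); 
c=robot.camera('scene'); save(c,'s6.png',(130,140,240,230),7)
E
```

```text
t 7.6 pos [ 0.6482 -0.2056  0.0858] yhead -49.73 tilt 0.01 q [-0.47  0.74  1.38 -0.    1.02  0.4 ] F [0.3 0.6 0.3] w 0.0415
```

View pics/s6.png

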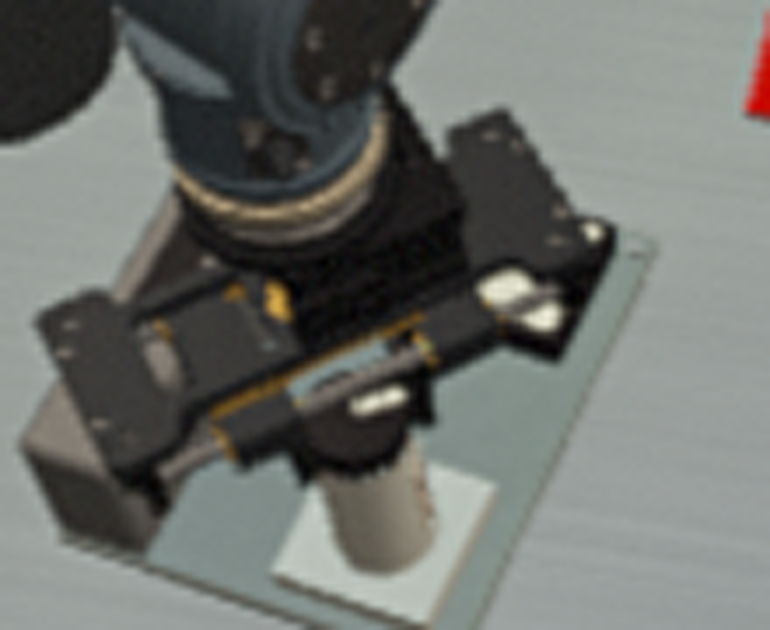

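Now gripping the cap: the width stays at 41.5 mm and the fingers flank the cap. The fingertips sit about 28 mm higher than described. Next I turn by -140° in steps.

Emit:
{"op": "move_arm", "data": {
  "commands": [
    [0.4,0,0,0,-3],
    [0.4,0,0,0,-7],
    [0.4,0,0,0,-12],
    [0.4,0,0,0,-17],
    [0.4,0,0,0,-22],
    [0.4,0,0,0,-27],
    [0.4,0,0,0,-30],
    [0.4,0,0,0,-30]
  ]
}}

```text
time: 8.32
position: [0.6479, -0.2052, 0.0858]
tool_rot: [0.578, 0.407, -0.578, 0.407]
ft_force: [0.8, 0.3, 0.9]
grip_width: 0.0416
```

```bash
python3 - <<'E'
from h import *
o,R=show(); 
c=robot.camera('scene'); save(c,'s7.png',(130,140,240,230),7)
E
```

```text
t 8.32 pos [ 0.6479 -0.2052  0.0858] yhead -19.69 tilt 0.05 q [-0.47  0.74  1.38  0.    1.02 -0.13] F [0.8 0.3 0.9] w 0.0416
```

View pics/s7.png

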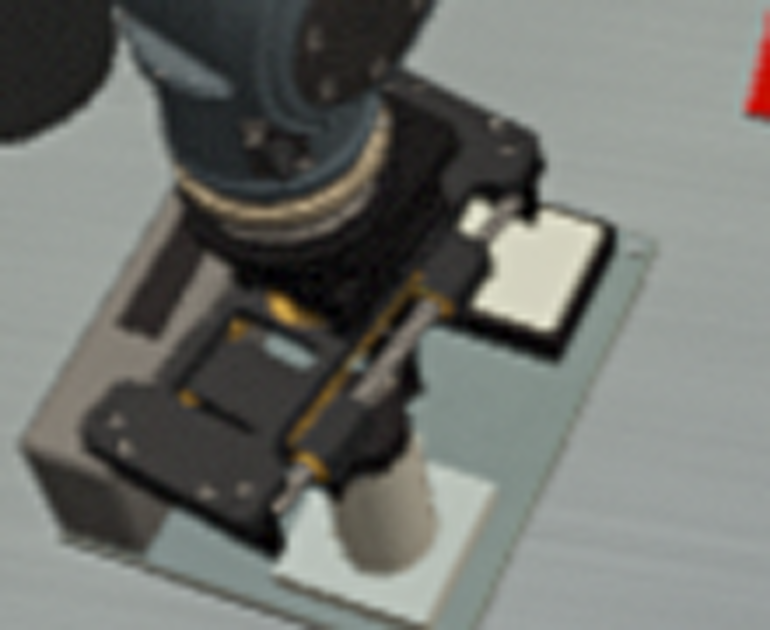

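Emit:
{"op": "move_arm", "data": {
  "commands": [
    [0.4,0,0,0,-4],
    [0.4,0,0,0,-10],
    [0.4,0,0,0,-16],
    [0.4,0,0,0,-22],
    [0.4,0,0,0,-28],
    [0.4,0,0,0,-34],
    [0.4,0,0,0,-40],
    [0.4,0,0,0,-46]
  ]
}}

```text
time: 9.03
position: [0.6478, -0.2055, 0.0858]
tool_rot: [0.372, 0.601, -0.372, 0.601]
ft_force: [-0.4, -0.1, 1.5]
grip_width: 0.0414
```

Emit:
{"op": "move_arm", "data": {
  "commands": [
    [0.4,0,0,0,-6],
    [0.4,0,0,0,-12],
    [0.4,0,0,0,-18],
    [0.4,0,0,0,-24],
    [0.4,0,0,0,-30],
    [0.4,0,0,0,-36],
    [0.4,0,0,0,-42],
    [0.4,0,0,0,-48]
  ]
}}

```text
time: 9.7
position: [0.6479, -0.2058, 0.0858]
tool_rot: [0.095, 0.701, -0.096, 0.7]
ft_force: [-0.5, -1.3, 0.3]
grip_width: 0.0418
```

Emit:
{"op": "move_arm", "data": {
  "commands": [
    [0.4,0,0,0,-5],
    [0.4,0,0,0,-10],
    [0.4,0,0,0,-14],
    [0.4,0,0,0,-16],
    [0.4,0,0,0,-16],
    [0.4,0,0,0,-16]
  ]
}}

```text
time: 10.2
position: [0.6481, -0.2059, 0.0858]
tool_rot: [-0.001, 0.707, 0.001, 0.707]
ft_force: [0.2, -0.7, 0.6]
grip_width: 0.0412
```

```bash
python3 - <<'E'
from h import *
o,R=show(); 
c=robot.camera('scene'); save(c,'s8.png',(130,140,240,230),7)
E
```

```text
t 10.2 pos [ 0.6481 -0.2059  0.0858] yhead 90.17 tilt 0.03 q [-0.47  0.74  1.38 -0.    1.02 -2.04] F [ 0.2 -0.7  0.6] w 0.0412
```

View pics/s8.png

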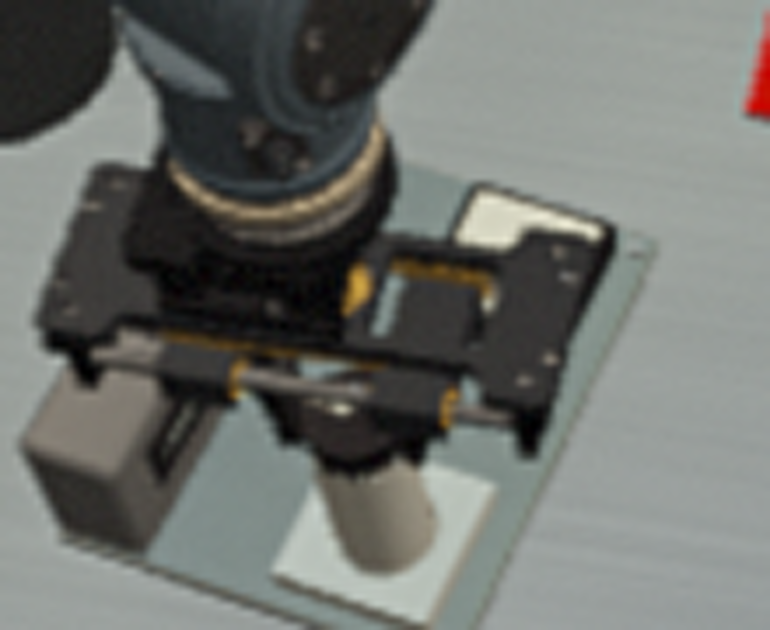

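Emit:
{"op": "move_arm", "data": {
  "commands": [
    [-1,0,0,0,0],
    [-1,0,0,0,0],
    [-1,0,0,0,0],
    [-1,0,0,0,0],
    [-1,0,0,0,0],
    [-1,0,0,0,0],
    [-1,0,0,0,0]
  ]
}}

```text
time: 10.83
position: [0.6481, -0.2055, 0.0857]
tool_rot: [-0.002, 0.707, 0.002, 0.707]
ft_force: [0.5, -0.6, 0.5]
grip_width: 0.0798
```

Emit:
{"op": "move_arm", "data": {
  "commands": [
    [-1,-20,0,0,0],
    [-1,-50,0,0,0],
    [-1,-80,0,0,0],
    [-1,-100,0,0,0],
    [-1,-100,0,0,0],
    [-1,-100,0,0,0]
  ]
}}

```text
time: 11.33
position: [0.6489, -0.2059, 0.1873]
tool_rot: [-0.002, 0.706, 0.001, 0.708]
ft_force: [0.3, 0.4, -1.5]
grip_width: 0.0869
```

```bash
python3 - <<'E'
from h import *
o,R=show(); 
c=robot.camera('scene'); save(c,'s9.png',(163,182,223,227),13)
im=c['image'].astype(int).sum(2); print(im[192:208,170:190])
pickle.dump(c,open('s9.pkl','wb'))
E
```

```text
t 11.33 pos [ 0.6489 -0.2059  0.1873] yhead 90.27 tilt 0.19 q [-0.47  0.62  1.3   0.    1.21 -2.05] F [ 0.3  0.4 -1.5] w 0.0869
[[402 401 401 402 400 407 404 403 392 343 288 304 332 380 402 413 414 412
  411 411]
 [401 401 400 399 400 391 335 275 208 148 121 123 132 158 240 358 413 414
  413 410]
 [400 400 398 413 409 312 180 109  96  93 103 106  89  93 109 167 345 413
  414 413]
 [405 405 403 455 476 411 319 210 135 116 113 104 116 104  93  99 189 358
  411 413]
 [403 400 403 477 595 629 588 478 400 340 199 113 108 118 108 103 106 237
  382 413]
 [405 402 387 314 351 417 532 616 645 601 400 149 107 114 105 108  98 176
  374 415]
 [404 399 351 211 128 159 218 303 402 499 381 170 110 116 107 108  98 134
  359 415]
 [400 406 354 215 107 103  91 102 138 220 175 111 104 113 118 109 102 114
  294 392]
 [400 405 369 239 127 110 117 104 103 105 108 112 120 117 125 109 103  82
  227 372]
 [402 414 414 282 129 118 116 127 121 122 125 116 121 116 111 113  94  74
  233 385]
 [403 407 415 294 142 119 121 126 116 122 122 108 116 110 119  99  67  73
  265 390]
 [404 409 408 337 177  95 110 129 122 121 118 112 112 122 109  85  49 118
  326 407]
 [404 405 413 415 269  87  67 106 114 109 117 112 115  87  54  35  64 221
  383 429]
 [401 398 408 415 320 161  37  35  41  59  62  56  39  29  25  62 174 319
  409 432]
 [404 406 407 415 408 277 127  64  33  32  28  30  35  52 122 217 363 412
  424 443]
 [404 406 409 413 416 318 251 196 159 132  86  85  96 185 289 404 413 409
  416 432]]
```

View pics/s9.png

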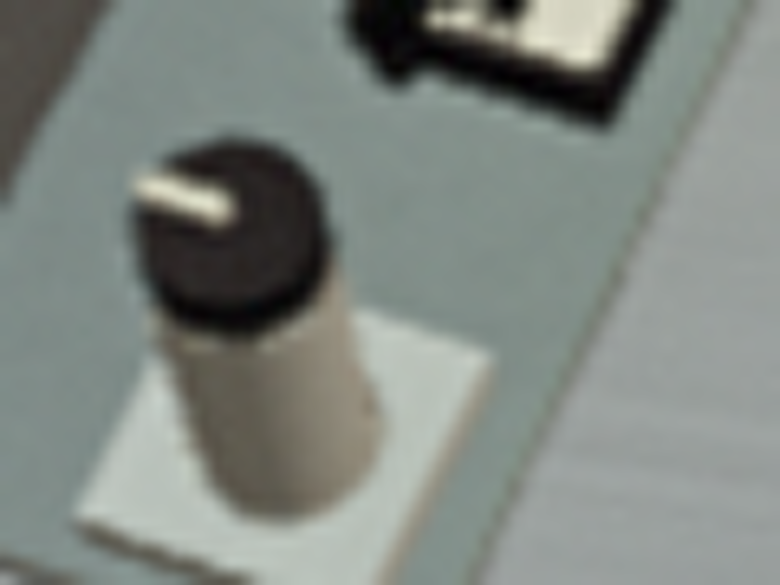

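```bash
cat >> h.py <<'E'
from scipy.optimize import minimize
from scipy.ndimage import gaussian_filter
def ribfit(c,p,yaw0,thr=None):
    C0=st(p,(-75,70,0)); im=c['image'].astype(float).sum(2)
    u,v=np.round(proj(c,C0+[0,0,.118])).astype(int); B=14; x0,y0=u-B,v-B; K=8
    sub=im[y0:y0+2*B,x0:x0+2*B]
    th=np.linspace(0,6.28,60)
    def hull(pts):
        q=np.array([proj(c,P) for P in pts]); q=((q-[x0,y0]+.5)*K-.5)
        m=np.zeros((2*B*K,2*B*K),np.uint8); cv2.fillConvexPoly(m,cv2.convexHull(np.round(q*16).astype(np.int32)),255,cv2.LINE_8,4)
        m=gaussian_filter(m/255.,K*.55); return m.reshape(2*B,K,2*B,K).mean((1,3))
    def cost(v):
        C=C0+[v[1],v[2],0]; d=np.array([np.cos(v[0]),np.sin(v[0]),0]); n=np.array([-d[1],d[0],0])
        cap=hull([C+[.0175*np.cos(a),.0175*np.sin(a),.118] for a in th])
        w=hull([C+[.021*np.cos(a),.021*np.sin(a),.118] for a in th])
        r=hull([C+d*a+n*b*.002+[0,0,z] for a in (0,.021) for b in (-1,1) for z in (.118,.122)])
        A=np.stack([np.ones_like(r[w>.5]),r[w>.5]],1); y=sub[w>.5]
        ww=np.where((cap[w>.5]>.9)|(r[w>.5]>.3),1.,.0)
        k=np.linalg.lstsq(A*ww[:,None],y*ww,rcond=None)[0]
        return (((A@k-y)*ww)**2).sum()/ww.sum()+ (np.hypot(v[1],v[2])/.002)**2*50
    best=min((minimize(cost,[a,0,0],method='Nelder-Mead',options=dict(initial_simplex=[[a,0,0],[a+.05,0,0],[a,.001,0],[a,0,.001]])) for a in yaw0+np.radians([-6,0,6])),key=lambda r:r.fun)
    return np.degrees(best.x[0]),best.x[1:]*1000,best.fun
E
python3 - <<'E'
from h import *
p=np.load('st.npy')
s=pickle.load(open('scene0.pkl','rb'));t=pickle.load(open('top0.pkl','rb'));s9=pickle.load(open('s9.pkl','rb'))
print(ribfit(s,p,np.radians(120)));print(ribfit(t,p,np.radians(120)));print(ribfit(s9,p,np.radians(-100)))
for a in (-104,-100,-96,-92,-88):
    d=np.radians(a);C=st(p,(-75,70,120)); print(a,(proj(s9,C)).round(2),proj(s9,C+.021*np.array([np.cos(d),np.sin(d),0])).round(2))
E
```

```text
(np.float64(122.52910817423806), array([ 0.5484037, -0.5304798]), np.float64(378.0649047303995))
(np.float64(122.12024223599872), array([-0.83587548,  0.29045693]), np.float64(401.3250534684958))
(np.float64(-99.09582860067135), array([-1.311978  ,  0.20027552]), np.float64(182.06821997966696))
-104 [179.72 198.01] [172.99 195.28]
-100 [179.72 198.01] [172.74 195.71]
-96 [179.72 198.01] [172.52 196.15]
-92 [179.72 198.01] [172.34 196.59]
-88 [179.72 198.01] [172.19 197.05]
```

Emit:
{"op": "move_arm", "data": {
  "commands": [
    [-1,0,25,-18,3],
    [-1,0,55,-40,7],
    [-1,0,85,-62,11],
    [-1,0,115,-84,15],
    [-1,0,145,-106,19],
    [-1,0,175,-128,23],
    [-1,0,205,-150,27],
    [-1,0,225,-164,29]
  ]
}}

```text
time: 12.05
position: [0.4781, 0.0215, 0.1837]
tool_rot: [0.176, 0.687, -0.176, 0.682]
ft_force: [0.7, 0.0, 1.4]
grip_width: 0.0871
```

Emit:
{"op": "move_arm", "data": {
  "commands": [
    [-1,0,0,0,0],
    [-1,0,0,0,0],
    [-1,0,0,0,0],
    [-1,0,0,0,0]
  ]
}}

```text
time: 12.38
position: [0.484, 0.0177, 0.1852]
tool_rot: [0.176, 0.685, -0.176, 0.685]
ft_force: [-0.3, -0.3, 0.1]
grip_width: 0.087
```

```bash
python3 - <<'E'
from h import *
p=np.load('st.npy')
o,R=show(); 
s=robot.camera('scene');t=robot.camera('top'); save(s,'s10.png',(200,90,320,200),6);save(t,'t10.png',(210,140,350,245),5.5)
pickle.dump((s,t),open('c10.pkl','wb'))
print(ribfit(s,p,np.radians(-100)));print(ribfit(t,p,np.radians(-100)))
E
```

```text
t 12.38 pos [0.484  0.0177 0.1852] yhead 61.23 tilt 0.01 q [-0.19  0.37  1.8  -0.    0.97 -1.26] F [-0.3 -0.3  0.1] w 0.087
(np.float64(-99.50251041558606), array([-1.20929218,  0.35165905]), np.float64(158.36533442367295))
(np.float64(-102.0013748634503), array([-1.13544319, -1.18594833]), np.float64(130.37356244434918))
```

View pics/s10.png

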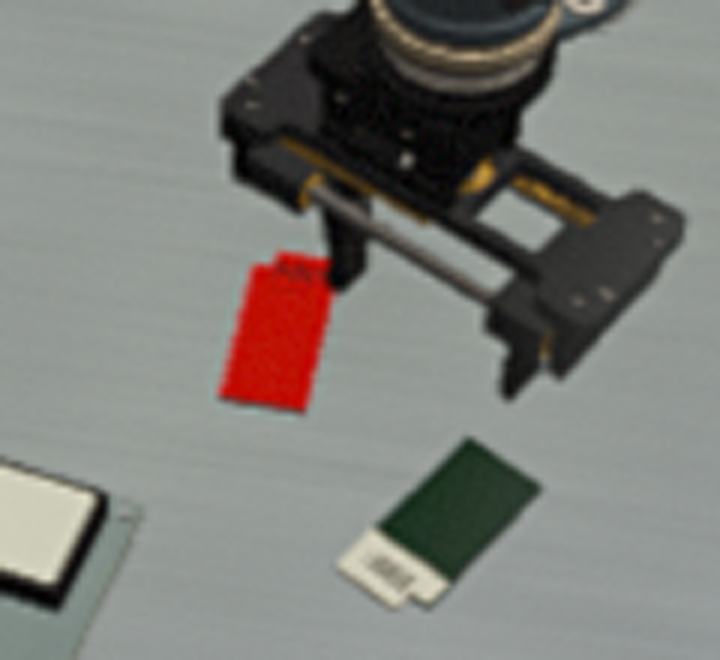

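View pics/t10.png

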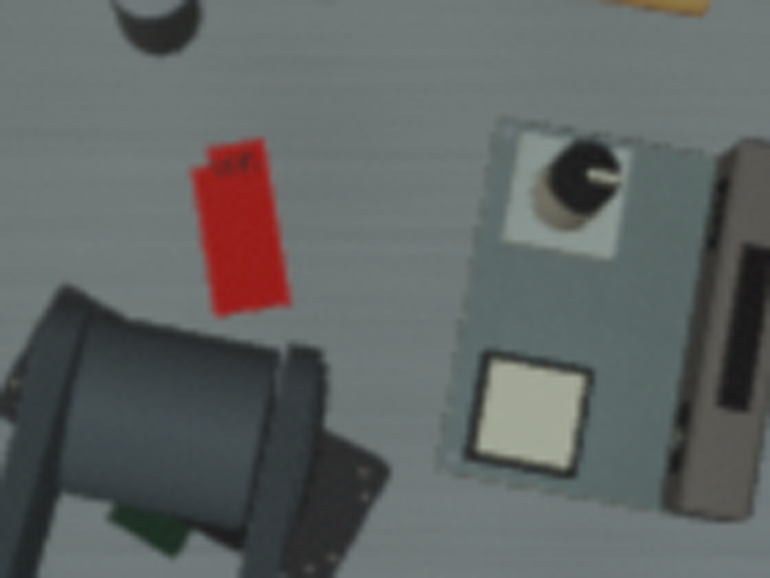

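```bash
python3 - <<'E'
from h import *
s,t=pickle.load(open('c10.pkl','rb')); q=np.load('pl.npy')
P=np.array([.484,.0177]); a=np.radians(61.2); y=np.array([np.cos(a),np.sin(a),0])
for z in (.16,.175,.185,.195): 
    X=np.array([*P,z]); print(z,proj(s,X).round(1),proj(s,X+y*.049).round(1),proj(s,X-y*.049).round(1))
o,R=show(); print(np.degrees(q[2])); to((q[0],q[1],.012),R,o['position'])
# refine plate fit by mask: green+frost colours in both pics
s0=pickle.load(open('scene0.pkl','rb'));t0=pickle.load(open('top0.pkl','rb'))
for n,c in (('s',s0),('t',t0)):
    X=st(q,(0,0,36)); u,v=np.round(proj(c,X)).astype(int)
    im=c['image'][v-25:v+25,u-25:u+25].astype(int)
    bg=np.median(im.reshape(-1,3),0); d=np.abs(im-bg).sum(2); m=((d>60)).astype(np.uint8)
    k,l,stt,ce=cv2.connectedComponentsWithStats(m); i=l[25,25]; print(n,stt[i],ce[i]+[u-25,v-25])
    # centroid expected
    rect=cv2.minAreaRect(np.argwhere(l==i)[:,::-1].astype(np.float32)); print(rect)
    print('model area centroid proj', proj(c,st(q,(-(48*144)/(5400-144),-(19*144)/(5400-144),36))).round(2))
E
```

```text
0.16 [270.6 153.5] [284.8 162.5] [256.9 144.8]
0.175 [271.  150.3] [285.3 159.3] [257.  141.5]
0.185 [271.2 148. ] [285.7 157.1] [257.2 139.2]
0.195 [271.4 145.8] [286.  154.9] [257.3 136.9]
t 12.48 pos [0.4839 0.0177 0.1854] yhead 61.2 tilt 0.01 q [-0.19  0.37  1.8  -0.    0.97 -1.26] F [ 0.  -0.3 -0.6] w 0.0874
330.63742988369836
shift mm [173.4   9.  -14.6]
s [  8  12  35  29 478] [273.52301255 176.92050209]
((24.750001907348633, 26.749996185302734), (16.26345443725586, 33.941123962402344), 45.0)
model area centroid proj [273.43 176.04]
t [ 11  10  29  33 444] [242.62612613 225.17567568]
((25.14706039428711, 25.088233947753906), (15.091875076293945, 31.89873504638672), 30.963754653930664)
model area centroid proj [242.79 224.68]
```

Emit:
{"op": "move_arm", "data": {
  "commands": [
    [-1,20,5,-8,0.6],
    [-1,50,9,-14.6,0.6],
    [-1,80,9,-14.6,0.6],
    [-1,105,9,-14.6,0.6],
    [-1,120,9,-14.6,0.6],
    [-1,128,9,-14.6,0.6],
    [-1,128,9,-14.6,0.6],
    [-1,128,9,-14.6,0.6]
  ]
}}

```text
time: 13.15
position: [0.4751, 0.0331, 0.0577]
tool_rot: [0.179, 0.684, -0.179, 0.684]
ft_force: [0.2, -0.0, -0.3]
grip_width: 0.0871
```

```bash
python3 - <<'E'
from h import *
o,R=show(); q=np.load('pl.npy'); to((q[0],q[1],.013),R,o['position'])
s=robot.camera('scene'); save(s,'s11.png',(215,115,325,205),7)
E
```

```text
t 13.15 pos [0.4751 0.0331 0.0577] yhead 60.63 tilt 0.0 q [-0.17  0.59  1.93 -0.    0.62 -1.22] F [ 0.2 -0.  -0.3] w 0.0871
shift mm [44.7 -0.3  0.5]
```

View pics/s11.png

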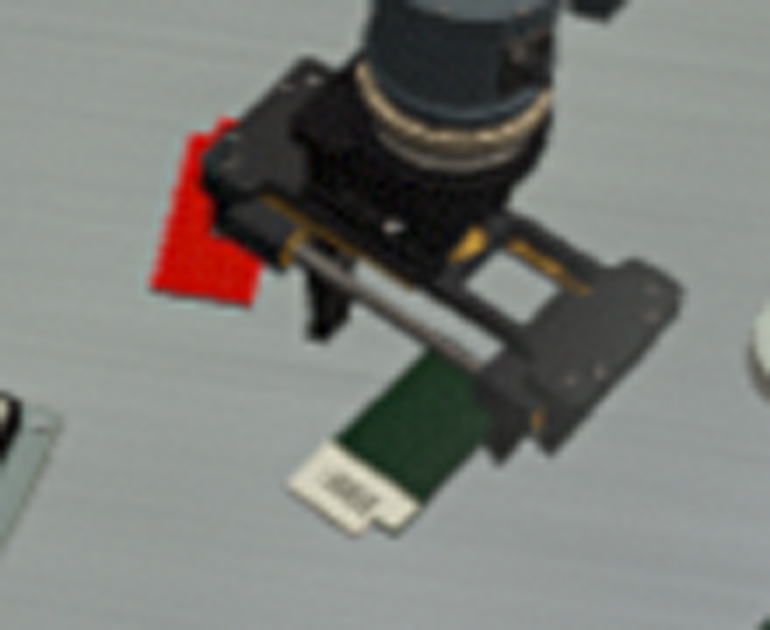

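Emit:
{"op": "move_arm", "data": {
  "commands": [
    [-1,12,0,0,0],
    [-1,24,0,0,0],
    [-1,34,0,0,0],
    [-1,40,0,0,0],
    [-1,44,0,0,0],
    [-1,44,0,0,0],
    [-1,44,0,0,0]
  ]
}}

```text
time: 13.78
position: [0.4747, 0.0335, 0.0139]
tool_rot: [0.179, 0.684, -0.179, 0.684]
ft_force: [0.2, -0.4, 0.5]
grip_width: 0.0871
```

```bash
python3 - <<'E'
from h import *
o,R=show(); q=np.load('pl.npy'); to((q[0],q[1],.013),R,o['position'])
s=robot.camera('scene'); save(s,'s12.png',(215,115,325,205),7)
E
```

```text
t 13.78 pos [0.4747 0.0335 0.0139] yhead 60.68 tilt 0.02 q [-0.16  0.68  1.95 -0.    0.51 -1.22] F [ 0.2 -0.4  0.5] w 0.0871
shift mm [ 0.9 -0.5  1.1]
```

View pics/s12.png

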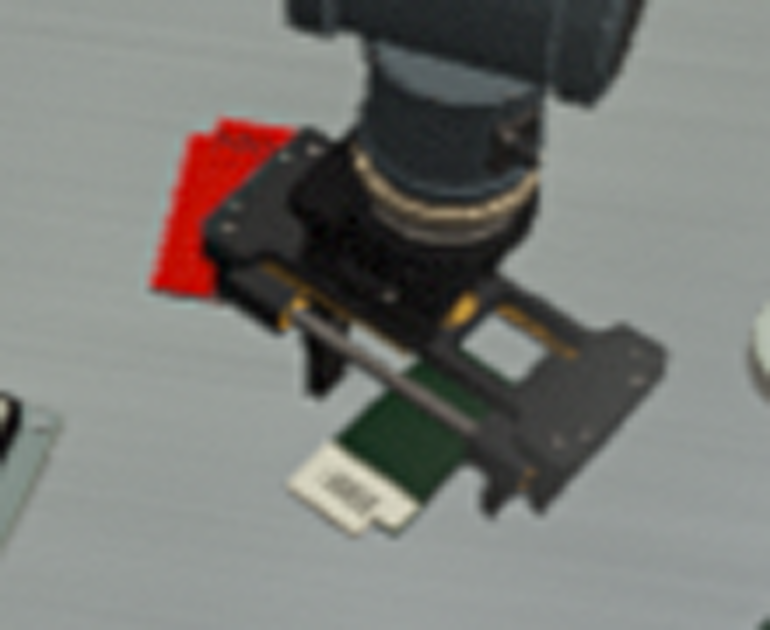

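Emit:
{"op": "move_arm", "data": {
  "commands": [
    [0.3,0,0,0,0],
    [0.3,0,0,0,0],
    [0.3,0,0,0,0],
    [0.3,0,0,0,0],
    [0.3,0,0,0,0],
    [0.3,0,0,0,0],
    [0.3,0,0,0,0],
    [0.3,0,0,0,0]
  ],
  "newtons": 15
}}

```text
time: 14.5
position: [0.4746, 0.0336, 0.0138]
tool_rot: [0.179, 0.684, -0.179, 0.684]
ft_force: [-0.6, 0.1, 1.2]
grip_width: 0.0498
```

Emit:
{"op": "move_arm", "data": {
  "commands": [
    [0.3,0,0,0,0],
    [0.3,0,0,0,0],
    [0.3,0,0,0,0],
    [0.3,-3,0,0,0],
    [0.3,-10,0,0,0],
    [0.3,-20,0,0,0],
    [0.3,-30,0,0,0],
    [0.3,-30,0,0,0]
  ]
}}

```text
time: 15.17
position: [0.4759, 0.0334, 0.0459]
tool_rot: [0.179, 0.683, -0.179, 0.685]
ft_force: [0.6, 0.0, -1.0]
grip_width: 0.0499
```

```bash
python3 - <<'E'
from h import *
o,R=show()
s=robot.camera('scene'); save(s,'s13.png',(215,115,325,205),7)
E
```

```text
t 15.17 pos [0.4759 0.0334 0.0459] yhead 60.68 tilt 0.23 q [-0.16  0.61  1.94  0.    0.59 -1.22] F [ 0.6  0.  -1. ] w 0.0499
```

View pics/s13.png

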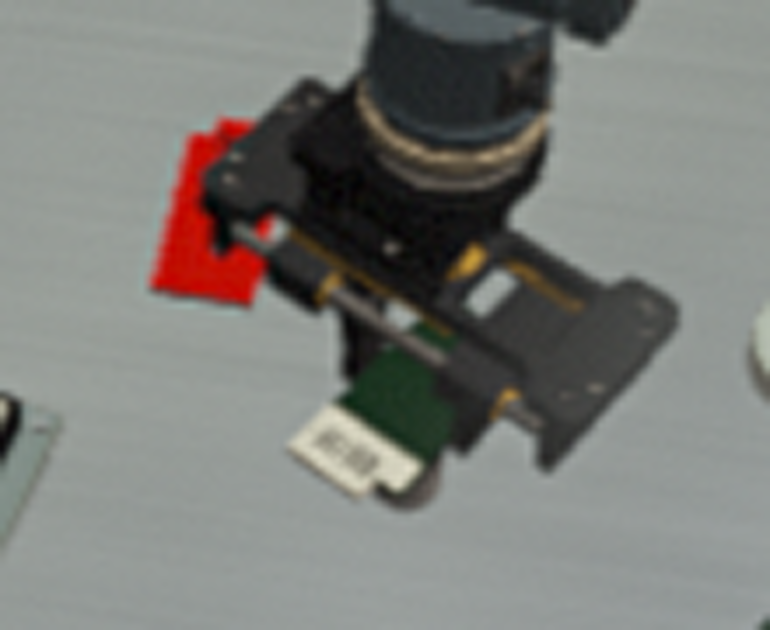

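Emit:
{"op": "move_arm", "data": {
  "commands": [
    [0.3,-20,0,0,0],
    [0.3,-45,-5,5,4],
    [0.3,-60,-20,18,10],
    [0.3,-60,-38,35,16],
    [0.3,-60,-56,52,22],
    [0.3,-60,-74,68,28],
    [0.3,-60,-92,84,34],
    [0.3,-60,-108,99,40]
  ]
}}

```text
time: 15.88
position: [0.5079, -0.1104, 0.1038]
tool_rot: [0.404, 0.58, -0.404, 0.58]
ft_force: [-0.1, 0.5, 0.5]
grip_width: 0.0497
```

Emit:
{"op": "move_arm", "data": {
  "commands": [
    [0.3,0,0,0,5],
    [0.3,0,0,0,10],
    [0.3,0,0,0,16],
    [0.3,0,0,0,22],
    [0.3,0,0,0,27],
    [0.3,0,0,0,30.7],
    [0.3,0,0,0,30.7],
    [0.3,0,0,0,30.7]
  ]
}}

```text
time: 16.55
position: [0.5077, -0.109, 0.1037]
tool_rot: [-0.541, -0.455, 0.541, -0.455]
ft_force: [0.1, -0.3, -1.5]
grip_width: 0.0496
```

```bash
python3 - <<'E'
from h import *
o,R=show(); to((.5171,-.1424,.049),R,o['position'])
s=robot.camera('scene'); save(s,'s14.png',(150,115,270,210),6)
t=robot.camera('top'); save(t,'t14.png',(220,150,340,250),6)
E
```

```text
t 16.55 pos [ 0.5077 -0.109   0.1037] yhead -9.93 tilt 0.03 q [-0.43  0.54  1.79 -0.    0.81 -0.25] F [ 0.1 -0.3 -1.5] w 0.0496
shift mm [54.7 15.  31.3]
```

View pics/s14.png

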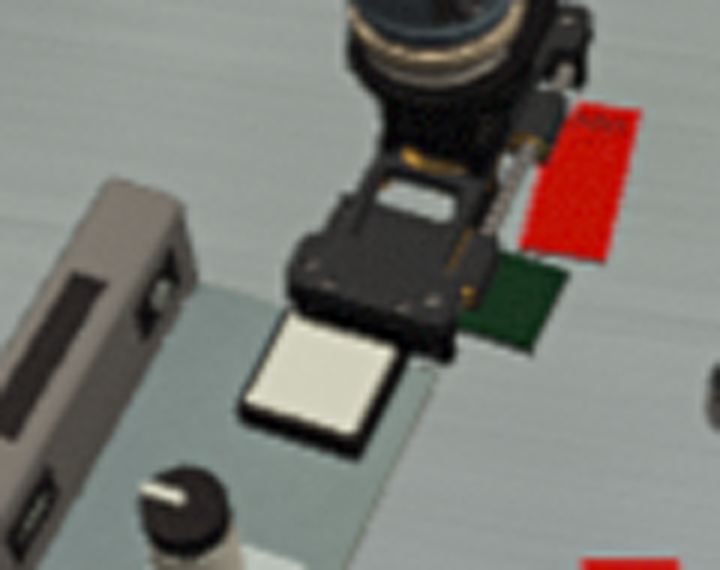

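View pics/t14.png

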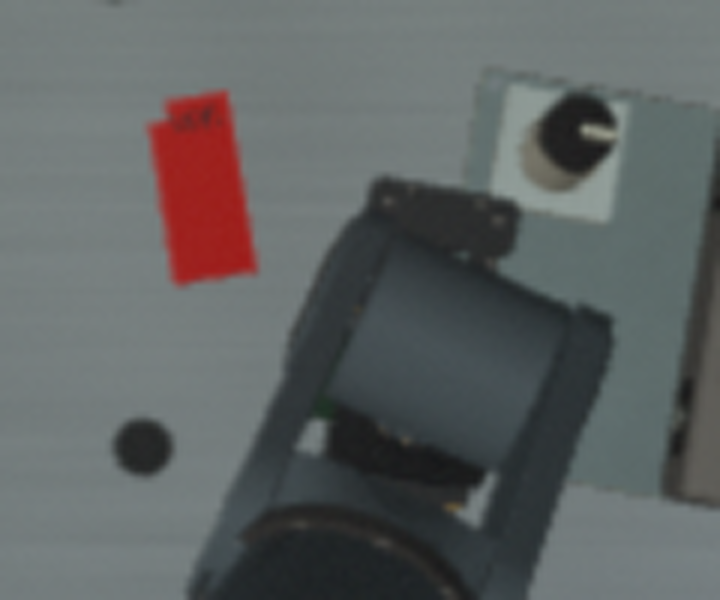

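Emit:
{"op": "move_arm", "data": {
  "commands": [
    [0.3,0,5,10,0.1],
    [0.3,0,11,22,0.2],
    [0.3,8,15,31,0.2],
    [0.3,22,15,31,0.2],
    [0.3,36,15,31,0.2],
    [0.3,48,15,31,0.2],
    [0.3,54,15,31,0.2],
    [0.3,54,15,31,0.2]
  ]
}}

```text
time: 17.32
position: [0.5166, -0.1428, 0.048]
tool_rot: [-0.542, -0.454, 0.543, -0.452]
ft_force: [-0.3, 0.9, -0.3]
grip_width: 0.0495
```

Emit:
{"op": "move_arm", "data": {
  "commands": [
    [0.3,0,0,0,0],
    [0.3,0,0,0,0]
  ]
}}

```text
time: 17.48
position: [0.5179, -0.1428, 0.0501]
tool_rot: [0.543, 0.453, -0.542, 0.454]
ft_force: [-0.4, -0.8, -0.3]
grip_width: 0.0497
```

```bash
python3 - <<'E'
from h import *
p=np.load('st.npy')
o,R=show(); to((.5171,-.1424,.049),R,o['position'])
s=robot.camera('scene'); t=robot.camera('top')
pickle.dump((s,t),open('c15.pkl','wb'))
q=[.5171,-.1424,np.radians(-100.08)]
save(s,'s15.png',(160,130,260,210),7)
overlay(s,[plpoly(q,71),(rect(p,-104,-46,-99,-41,30),(0,255,0))],(160,130,260,210),7,'s15o.png')
overlay(t,[plpoly(q,71),(rect(p,-104,-46,-99,-41,30),(0,255,0))],(230,150,350,250),6.5,'t15o.png')
E
```

```text
t 17.48 pos [ 0.5179 -0.1428  0.0501] yhead -10.24 tilt 0.06 q [-0.48  0.65  1.78 -0.    0.71 -0.3 ] F [-0.4 -0.8 -0.3] w 0.0497
shift mm [ 1.1 -0.9 -0.3]
```

View pics/s15.png

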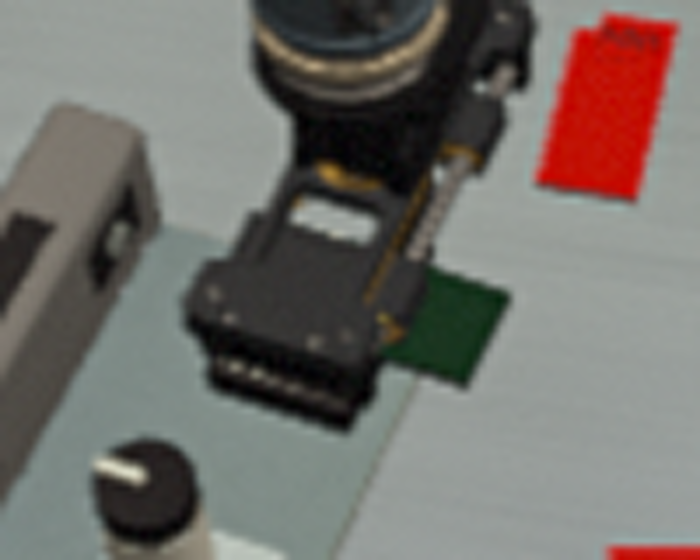

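View pics/s15o.png

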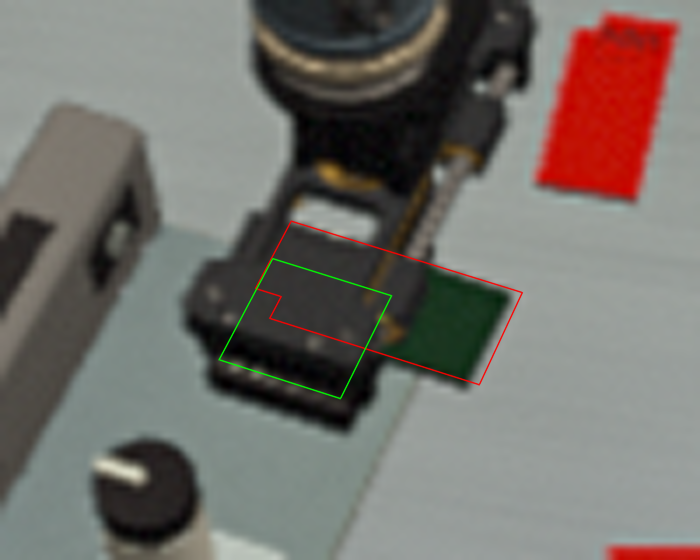

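View pics/t15o.png

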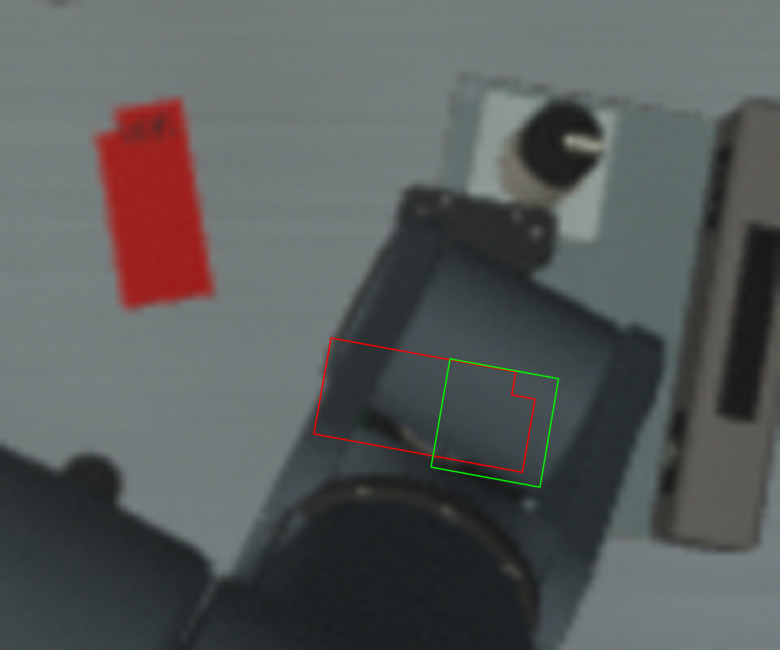

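```bash
python3 - <<'E'
from h import *
from scipy.optimize import least_squares
s,t=pickle.load(open('c15.pkl','rb'))
def z7(x,y,o): return np.array([x/7+o[0]-.43,y/7+o[1]-.43])
tcp=np.array([.5179,-.1428]);h=np.radians(-100.2)
im=s['image'][130:210,160:260].astype(int)
g=(im[:,:,1]-im[:,:,0]); save(s,'rear.png',(212,165,236,188),30)
ob=[((-54,-25),z7(510,293,(160,130))),((-54,25),z7(466,386,(160,130)))]
def f(v):
    q=[tcp[0],tcp[1],h]; return np.concatenate([proj(s,st(q,(P[0]+v[0],P[1]+v[2],v[1])))-u for P,u in ob]+[[v[2]*.3]])
r=least_squares(f,[0,71,0]);print('now dx,z,dy',r.x,r.fun.round(2))
tc13=np.array([.4759,.0334]);h13=np.radians(-29.32)
o13=[((54,-25),z7(288,443,(215,115))),((54,13),z7(359,499,(215,115))),((42,25),z7(410,494,(215,115)))]
def f2(v):
    q=[tc13[0],tc13[1],h13]; return np.concatenate([proj(s,st(q,(P[0]+v[0],P[1]+v[2],v[1])))-u for P,u in o13]+[[v[2]*.3]])
r=least_squares(f2,[0,68,0]);print('lift dx,z,dy',r.x,r.fun.round(2))
E
```

```text
now dx,z,dy [5.06208772e+00 6.85790326e+01 2.58658350e-02] [-0.05  0.08  0.05 -0.08  0.01]
lift dx,z,dy [ 2.49328779 67.44716009  0.532553  ] [ 0.53  0.64  0.47 -0.48 -1.1  -0.22  0.16]
```

View pics/rear.png

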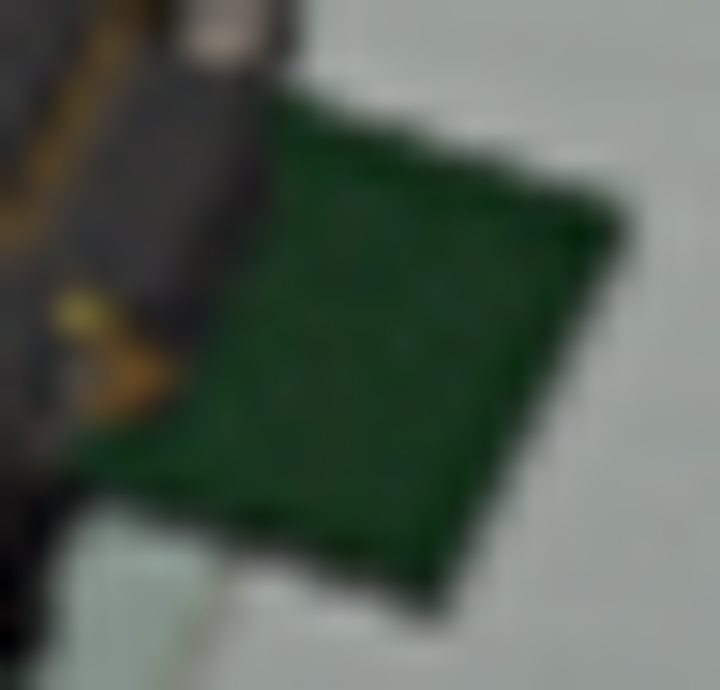

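```bash
python3 -c "
import cv2;im=cv2.imread('pics/s13.png')[340:540,260:480];cv2.imwrite('pics/s13c.png',cv2.resize(im,None,fx=3.4,fy=2.9))"
```

```text
(no output)
```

View pics/s13c.png

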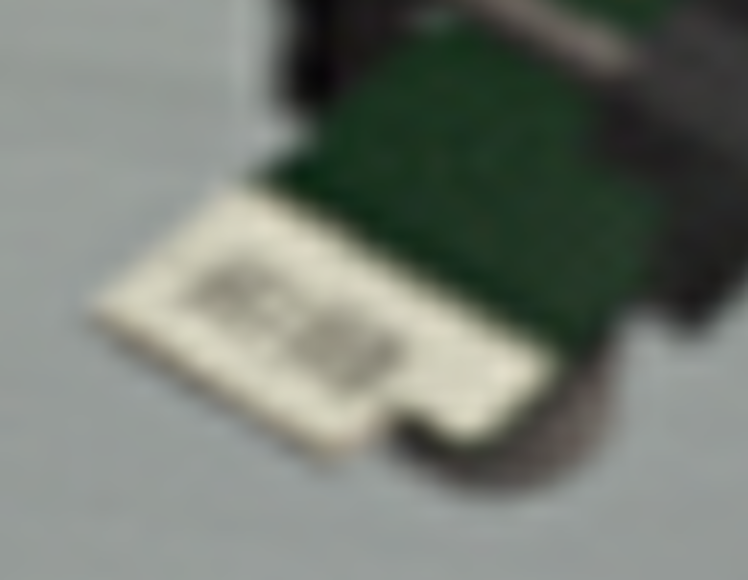

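```bash
python3 - <<'E'
from h import *
from scipy.optimize import least_squares
s=pickle.load(open('c15.pkl','rb'))[0]
ob=[((54,-25),(92,307)),((54,13),(332,462)),((42,13),(388,408)),((42,25),(468,444)),((26,25),(566,362)),((26,-25),(240,182))]
q=[.4759,.0334,np.radians(-29.32)]
U=[np.array([(x/3.4+260)/7+215-.45,(y/2.9+340)/7+115-.45]) for _,(x,y) in ob]
def f(v):
    return np.concatenate([proj(s,st(q,(P[0]+v[0],P[1]+v[2],v[1]+np.sin(v[3])*P[0]+np.sin(v[4])*P[1])))-u for (P,_),u in zip(ob,U)]+[[v[2]*.3]])
r=least_squares(f,[0,68,0,0,0]); J=np.linalg.inv(r.jac.T@r.jac)*.3**2
print(r.x[:3],np.degrees(r.x[3:]),r.fun.round(2),np.sqrt(np.diag(J))*[1,1,1,57,57])
r=least_squares(lambda v:f([v[0],68.1,v[1],0,0]),[0,0]);print(r.x,r.fun.round(2))
E
```

```text
[ 4.60651679 75.16723678  0.14576652] [-7.5772624  -2.37032998] [ 0.16  0.33  0.14 -0.12  0.31 -0.39  0.17  0.11 -0.62  0.25 -0.19 -0.2
  0.04] [1.64495486 3.63415994 0.98803293 3.31762115 1.77143274]
[ 3.78800975 -0.33113608] [ 0.19  0.25  0.19 -0.5   0.33 -0.48  0.2  -0.06 -0.64  0.47 -0.21  0.42
 -0.1 ]
```

Emit:
{"op": "move_arm", "data": {
  "commands": [
    [0.3,0,-0.5,-2,0],
    [0.3,0,-0.8,-3.5,0],
    [0.3,0,-0.8,-3.5,0],
    [0.3,0,-0.8,-3.5,0],
    [0.3,0,-0.8,-3.5,0]
  ]
}}

```text
time: 18.0
position: [0.5173, -0.1385, 0.0499]
tool_rot: [0.543, 0.453, -0.542, 0.454]
ft_force: [-0.0, 0.2, -0.9]
grip_width: 0.0497
```

```bash
python3 - <<'E'
from h import *
p=np.load('st.npy')
o,R=show(); to((.5171,-.1424,.049),R,o['position']); print(o['joint_velocities'].round(4))
s=robot.camera('scene'); t=robot.camera('top'); save(s,'s16.png',None,1.5)
print(ribfit(s,p,np.radians(-100)));print(ribfit(t,p,np.radians(-100)))
overlay(s,[plpoly([.5171,-.1424,np.radians(-100.08)],71)],(150,120,300,235),5,'s16o.png')
show()
E
```

```text
t 18.0 pos [ 0.5173 -0.1385  0.0499] yhead -10.21 tilt 0.02 q [-0.47  0.65  1.78 -0.    0.71 -0.29] F [-0.   0.2 -0.9] w 0.0497
shift mm [0.9 0.5 3.8]
[-0.0033  0.0028 -0.0006  0.0012  0.0005  0.0021]
(np.float64(-99.26294088742992), array([-1.31136022,  0.20595151]), np.float64(176.79548089136517))
(np.float64(-102.4096171775159), array([-1.13226314, -1.20074234]), np.float64(135.91965927709305))
t 18.1 pos [ 0.5172 -0.1386  0.0498] yhead -10.22 tilt 0.01 q [-0.47  0.65  1.78 -0.    0.71 -0.29] F [-0.6  0.2 -0.2] w 0.0497
```

View pics/s16.png

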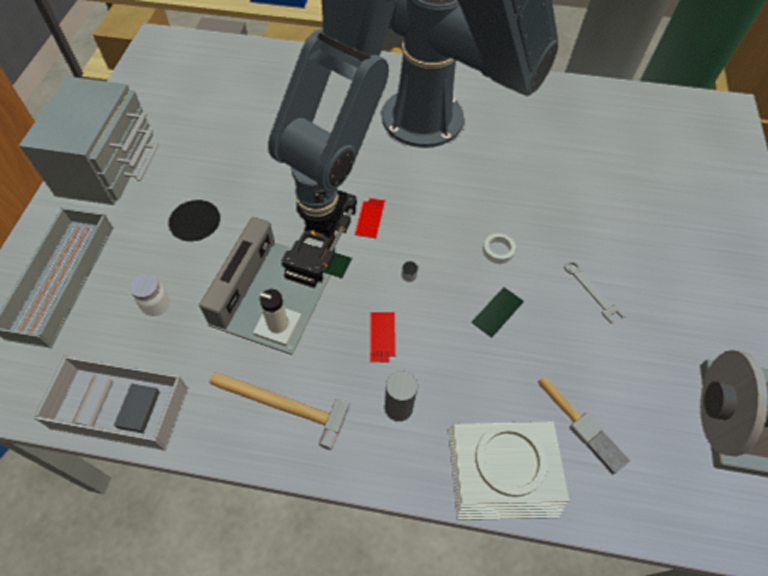

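View pics/s16o.png

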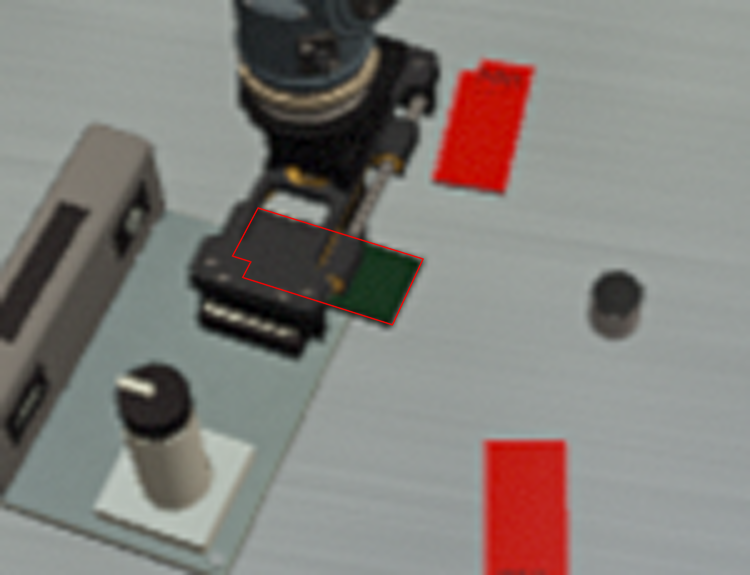

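```bash
python3 - <<'E'
from h import *
show(); print(robot.hand_in())
E
```

```text
t 18.1 pos [ 0.5172 -0.1386  0.0498] yhead -10.22 tilt 0.01 q [-0.47  0.65  1.78 -0.    0.71 -0.29] F [-0.6  0.2 -0.2] w 0.0497
the job is handed in; nothing more can be done
None
```

I turned the canister about 140° so its label faces the scanner. Then I picked up the notched filter plate, moved it over the light pad and handed the job in at 18.1 s while still holding it. The hand-in gave no verdict.

**Final checks**
- **Canister:** it stands in its socket. The rib reads -99.3° in the scene camera and -102.4° in the top camera. I measured the station heading as -100.1°, so the label is within about 2° of square.
- **Plate position:** its heading is about -100.2°, and its underside is about 35 mm above the pad. Its visible rear corners match the intended pose to about 0.5 pixel (2–3 mm). The gripper hides the frosted end from both cameras, so I could not check its centring over the pad directly.
- **Grip:** the opening is steady at 49.7 mm and the wrist force is near zero, so the plate is held and touching nothing.

**What disagreed**
- **Fingertip height:** in the images the fingertips stood about 28 mm higher relative to the reported tool centre point (TCP) than the description says. My first grasp on the canister closed above the cap without moving it. I raised the arm, went lower and gripped it properly.
- **Plate level:** one rough corner fit, from a picture taken just after lifting, suggested a tilt of -7.6° ± 3.3°. A level plate fits that picture almost as well, and the rear edge in the last view matches a level plate, so I judged it level to within about 2°.

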